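Carry the swaying clay heron to the drying shelf

TASK

Pick up the modelling board by one of its end rails and carry it to the kiln-shelf stand with the damp clay heron upright all the way, never touching the heron: its wire leg is so soft that in the hand it slowly topples unless you keep balancing it. Hold the board clear above the stand until the heron stands upright and still, then set the board down gently, centred and square on the shelf, and let go with the heron still standing. Leave the sponge, the brush jar and the bowl alone.

Things in the scene. Friction and masses are not known exactly. Their poses are not given: they have to be found in the camera images.
- board: Loose wooden modelling board, 220 x 220 x 18 mm, 0.32 to 0.52 kg (without the heron). Origin: centre of its underside; z up, x from the rail nearer the robot to the other rail, y along the rails. Each end has a rail 22 mm thick (x), 220 mm long (y), standing 40 mm above the deck at x = -99 and +99 mm, its top 58 mm above the underside. The heron's leg stands at x = +25, y = 0.
- grip_rail (a point): Point in the middle of the length and thickness of the board's rail nearer the robot, 13 mm below its top: board frame (-99, 0, 45) mm.
- bird: Heron of black damp clay, 280 mm tall, on one wire leg on the board. Egg-shaped body 145 mm long (y), 72 mm wide (x), its middle 193 mm above the leg's foot; the beak reaches 123 mm to +y, the tail 115 mm to -y. Origin: foot of the leg, board frame (25, 0, 24) mm. Its z axis runs up the leg: lean = tilt of z. Axes parallel to the board's when straight. Leaning over 0.25 rad kinks the wire.
- leg_foot (a point): Foot of the leg, where the soft wire bends any way (no twist): a spring of 0.54 N m/rad towards the board's normal, 3 to 6 % weaker than gravity's pull-over, plus dry friction 0.0022 N m and damping 0.003 N m s/rad; stops at 0.45 rad. On a level board the heron stays put within about 0.06 rad of upright; a tilt of 0.004 rad or a nudge starts it, and it topples with time constant 0.6 to 0.8 s.
- bird_mass (a point): Centre of mass of the heron, 191 mm up its z axis from the foot. Mass 0.30 kg (nominal, within 1.5 %), moment of inertia about the foot 0.0113 kg m2.
- stand: Fixed drying stand: a pale kiln shelf, 250 mm (x) x 280 mm (y), on four short props, top 50 mm above the table. Origin on the table under its centre; x and y along its sides.
- stand_top (a point): Centre of the stand's top face, 50 mm above the table.
- sponge: Round yellow sponge, 78 mm across, 32 mm high, loose; origin at the centre of its underside. To be left alone.
- brush_jar: White jar with brushes, 72 mm across, 210 mm high over the brushes, loose; origin at the centre of its underside. To be left alone.
- bowl: Terracotta bowl, 104 mm across, 45 mm high, loose; origin at the centre of its underside. To be left alone.

How it is judged:
By the outcome, as a careful person would: the job done as asked, in the order asked, and still so for the second after the job is handed in, with the robot touching nothing.
It also fails if it takes over 67 s, if anything falls off the work surface, if the arm or the gripper's body presses on something with over 40 N, if the wrist force passes 120 N, or if a joint passes its speed limit or range.

ROBOT

A 7-joint arm with a two-finger parallel gripper is mounted at the origin on the work surface. World frame = base frame: x ahead of the robot, y to its left, z up, the work surface at z = 0. Lengths are in m, angles in rad, forces in N, time in s.
With the tool pointing down it reaches from about 0.425 to 0.875 m from the base axis. Payload 9.9 kg.
Tool frame: the origin (TCP) lies midway between the tips of the shut fingers; the grasp point (between the pads) lies 19 mm behind it (manip.hold_point_z is the distance from the TCP to the grasp point, in m); z points along the fingers, y is the line along which they close (so a half turn about z gives the same grasp; the last joint's range is limited). The gripper opens to 85 mm and grips with 20 to 120 N. Pads are 22 mm wide; open, the fingers measure 114 mm over their backs; the gripper's body (76 mm by 85 mm) begins 54 mm behind the grasp point. The pads swing forward as they close: fully open they stand 13 mm farther back than shut.
Start: joints at [1.057, 0.576, 0.025, 1.437, -0.015, 1.129, -0.057], TCP at [0.281, -0.614, 0.231] pointing down, gripper open.
Joint ranges: [-2.76, 2.76], [-0.34, 2.15], [-1.52, 1.57], [0.19, 2.46], [-1.09, 4.23], [0.17, 1.99], [-2.82, 2.82]. Speed limits (rad/s): [2.22, 2.22, 3.01, 3.01, 3.14, 3.14, 3.14].

INTERFACE

Orientations are given as [roll, pitch, yaw] about the fixed x, y, z axes, in that order (R = Rz(yaw) Ry(pitch) Rx(roll)).
In Python, from workcell import manip gives the robot as it stands.
- The arm moves only by the tool step_arm, never from a script. Its argument "targets" is one flat list of numbers, 7 for each row, row after row: the turn, a rotation vector about the tool's x, y, z in degrees, then the shift along the tool's x, y, z in cm, then the closure, from 0 (fully open) to 1 (shut). In form: [wx, wy, wz, x, y, z, gripper, wx, wy, wz, x, y, z, gripper, ...]. A call has 1 to 5 rows; each row shifts and turns the commanded pose from where the row before left it, along the tool's axes as they then stand; what a row does not reach is not made up. A row lasts 1/8 s, in which the tool goes at most 62.5 mm and 10.7 degrees, less where a joint would pass 70% of its speed; a pose out of reach is approached as far as the arm can. A call is refused whole if a number of a shift passes 6.25 or a number of a turn 10.7, either way. A call with a gripper value outside its range is refused whole. The fingers move at their own pace and stop on an object; "newtons" is the grip in N (left out, the last holds). Time passes only in rows, so rows that do not move let the fingers close. It gives the time, the measured TCP pose, the force, the opening and the grip force at its end, in the units of the state.
- manip.get_state(): the state, without advancing time (a new reading comes with each control period).
- manip.grab_frame(name): name is "side" or "top" or "wrist"; returns the picture (420x560x3 uint8, red, green, blue); there is no depth.
- manip.camera_info(name): a dict with "camera_matrix" (3x3 intrinsics, pixels), "k1" (the pictures are not rectified: a ray, as slopes to the right and down, at radius r is drawn at 1 + k1 r^2 times it, then the intrinsics apply), "eye" and "rotation" of the camera in the world. Camera axes: x right, y up, looking along -z (the intrinsics and any distortion apply to the point x, -y, -z); pixel columns grow to the right and rows downward; lengths in m; the calibration is good to about 2 mm. A picture is of the moment at which its call begins: read the wrist's pose just before it. camera_info takes no time and is no camera call; for the wrist camera it gives the pose at the moment of the call.
- manip.sign_off(): hands the job in; it is judged then, once.
The state is a dict: "clock": time; "q": joint angles; "joint_vel": joint speeds; "joint_torque": joint torques, N m; "tcp_pos": TCP position; "tcp_rot": TCP orientation; "wrist_force": force on the tool from outside, world axes, zero at the start; "wrist_torque": the same for the moment, N m; "finger_gap": opening from 0.0 (shut) to 1.0 (fully open); "gripper_force": force on a finger pad.
Only numpy, scipy, OpenCV 4.12 (cv2) and the standard library are available. Lean on these libraries where they do the work, as an engineer would, in place of code of your own. Each camera call takes 0.05 s, during which the arm holds its last target. There are 200 camera calls.

## Working session

There is one attempt and no reset: what is moved stays moved. The work goes in short steps, Python scripts to look and compute and a tool call to move; the robot and the scene stay as the last step left them, time stands still between calls to the robot, and variables do not carry over. Pictures are saved under pics/ and viewed, at most 10 in all, crops included, and the job is handed in when it is done.

Besides the shell and the picture viewer there is one more tool, called after "Emit:" as a command line: name --argument value ..., lists and objects as JSON in quotes. step_arm: Moves the arm, as the interface text tells. Its arguments: {"type":"object","properties":{"targets":{"type":"array"},"newtons":{"type":"number"}},"required":["targets"]}

```bash
ls; mkdir -p pics; python3 - <<'E'
from workcell import manip
import cv2,numpy as np
s=manip.get_state();print(s)
for n in("side","top"):
    c=manip.camera_info(n);print(n,c)
    cv2.imwrite(f"pics/{n}0.png",manip.grab_frame(n)[:,:,::-1])
E
```

```text
pics
{'clock': 0.0, 'q': array([ 1.05719164,  0.57655235,  0.02486909,  1.43793926, -0.01503274,
        1.12897848, -0.05653671]), 'joint_vel': array([ 0.00077626,  0.00087311,  0.0004918 ,  0.00032582,  0.00067508,
        0.00165081, -0.0001931 ]), 'joint_torque': array([ 1.12151796e-03, -7.65738130e+01,  2.25011699e+00, -2.85955399e+01,
        1.51770981e-02,  1.27477720e-02,  1.25875161e-05]), 'tcp_pos': array([ 0.28107565, -0.61318519,  0.23041857]), 'tcp_rot': array([-3.13990165e+00,  7.35018628e-05,  4.29766710e-01]), 'wrist_force': array([ 0.35962331,  0.03759898, -0.23672283]), 'wrist_torque': array([0.01052056, 0.00956669, 0.04779488]), 'gripper_force': 0.0, 'finger_gap': 1.0007951738204013}
side {'camera_matrix': array([[463.26081565,   0.        , 271.08705826],
       [  0.        , 463.26081565, 207.5616408 ],
       [  0.        ,   0.        ,   1.        ]]), 'k1': -0.13534647672971445, 'eye': array([0.51367027, 0.84868755, 0.72606154]), 'rotation': array([ 0.96071306,  0.00974927, -3.05152924])}
top {'camera_matrix': array([[384.05942702,   0.        , 276.77228462],
       [  0.        , 384.05942702, 206.77170775],
       [  0.        ,   0.        ,   1.        ]]), 'k1': 0.02045370785290076, 'eye': array([ 0.45116672, -0.00256879,  1.03686105]), 'rotation': array([ 0.19518731,  0.01181173, -1.54769952])}
```

View pics/top0.png

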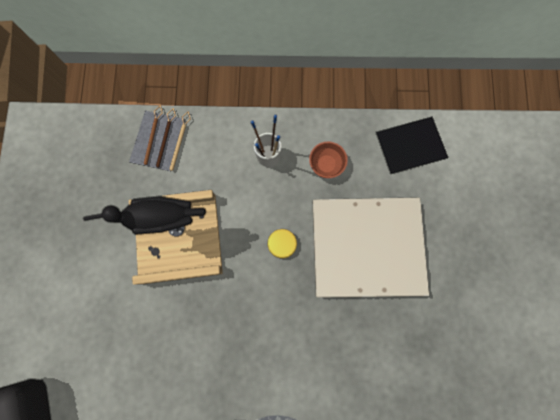

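View pics/side0.png

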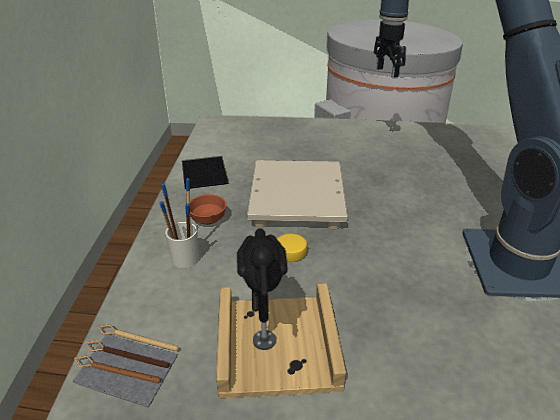

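The top view shows the board at the left (near rail about (134,278)–(220,268)), the stand at the right (313–428, 198–298), and the sponge between them. The side view agrees with this. I'll crop both for precise corners.

```bash
cat > h.py <<'E'
import numpy as np,cv2
from scipy.spatial.transform import Rotation as Ro
from scipy.optimize import least_squares
class Cam:
    def __init__(s,c):
        s.K=c["camera_matrix"];s.k=np.array([c["k1"],0,0,0]);s.e=c["eye"]
        s.R=Ro.from_euler('xyz',c["rotation"]).as_matrix()@np.diag([1,-1,-1])  # cv camera->world
    def proj(s,P):
        r=s.R.T; return cv2.projectPoints(np.atleast_2d(P).astype(float),cv2.Rodrigues(r)[0],-r@s.e,s.K,s.k)[0][:,0]
    def ray(s,uv):
        n=cv2.undistortPoints(np.atleast_2d(uv).astype(float)[:,None],s.K,s.k)[:,0]
        return np.c_[n,np.ones(len(n))]@s.R.T
    def at(s,uv,z):
        d=s.ray(uv);return s.e+d*((z-s.e[2])/d[:,2:])
E
python3 - <<'E'
from h import *
t=cv2.imread('pics/top0.png');s=cv2.imread('pics/side0.png')
a=cv2.resize(t[184:304,120:440],None,fx=2.5,fy=2.5,interpolation=cv2.INTER_CUBIC)
cv2.imwrite('pics/topc.png',a)
b=cv2.resize(s[150:400,205:365],None,fx=2.4,fy=2.4,interpolation=cv2.INTER_CUBIC)
cv2.imwrite('pics/sidec.png',b)
E
```

```text
(no output)
```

View pics/topc.png

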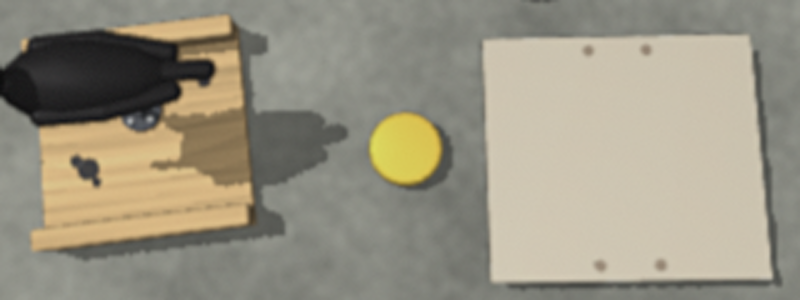

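View pics/sidec.png

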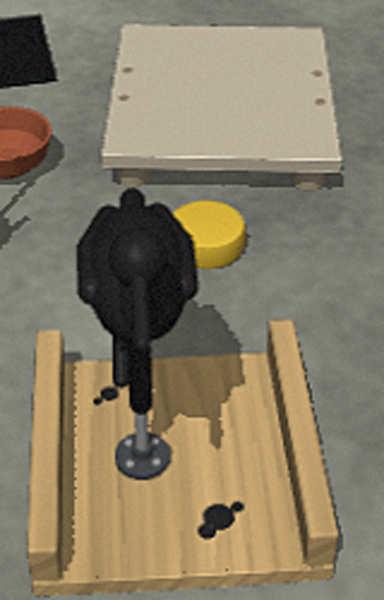

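The crops show both rails, all the stand corners and the heron's foot. I'll fit poses to the corners.

```bash
cat > fit.py <<'E'
from h import *
from workcell import manip
T=Cam(manip.camera_info("top"));S=Cam(manip.camera_info("side"))
f=lambda p,s,o:(np.array(p,float)+.5)/s-.5+o
tc=lambda p:f(p,2.5,[120,184]); sc=lambda p:f(p,2.4,[205,150])
def pose(q,P):
    c,s=np.cos(q[2]),np.sin(q[2]);P=np.array(P,float)/1000
    return np.c_[q[0]+c*P[:,0]-s*P[:,1],q[1]+s*P[:,0]+c*P[:,1],P[:,2]]
def fit(q0,obs):
    g=lambda q:np.concatenate([(C.proj(pose(q,[P]))-uv).ravel() for C,P,uv in obs])
    r=least_squares(g,q0,loss='soft_l1');print(r.x,np.round(r.fun,1).reshape(-1,2).tolist());return r.x
b=[(T,(-110,110,58),tc((34,250))),(T,(-110,-110,58),tc((250,223))),(T,(-88,110,58),tc((30,232))),(T,(-88,-110,58),tc((248,205))),
 (T,(110,-110,58),tc((231,15))),
 (S,(-110,-110,58),sc((294,321))),(S,(-88,-110,58),sc((270,322))),(S,(-110,110,58),sc((335,550))),(S,(-88,110,58),sc((310,557))),
 (S,(110,-110,58),sc((37,332))),(S,(88,-110,58),sc((61,331))),(S,(-110,110,0),sc((333,579))),(S,(110,110,0),sc((33,595)))]
t=[(T,(125,140,50),tc((483,39))),(T,(125,-140,50),tc((750,35))),(T,(-125,140,50),tc((491,281))),(T,(-125,-140,50),tc((773,279))),
 (S,(125,-140,50),sc((121,25))),(S,(-125,-140,50),sc((324,28))),(S,(125,140,50),sc((103,157))),(S,(-125,140,50),sc((342,159)))]
if __name__=="__main__":
    B=fit([.5,.25,0],b);Q=fit([.5,-.25,0],t)
    print("only top",fit(B,[o for o in b if o[0] is T]),fit(Q,[o for o in t if o[0] is T]))
    print("grip",pose(B,[(-99,0,45)]),"foot px",T.proj(pose(B,[(25,0,24)])),S.proj(pose(B,[(25,0,24)])))
    print("sponge",T.at(tc((405,148)),.032),"jar",T.at([268,147],.1),"bowl",T.at([329,160],.045))
E
python3 fit.py
```

```text
[0.560909   0.27916146 0.14197214] [[-2.1, 1.8], [-0.8, 1.8], [-0.8, 0.1], [-0.7, 0.2], [-0.6, 0.4], [-0.2, -1.3], [-0.8, -1.2], [1.6, -6.1], [-0.9, -8.2], [-0.6, -1.2], [0.2, -1.2], [-0.7, 1.1], [-0.4, 1.0]]
[ 0.54720754 -0.22458813  0.04069878] [[-0.5, 0.6], [0.1, 0.0], [-0.0, 1.6], [0.1, 0.7], [-0.1, -0.4], [-1.0, -0.2], [-1.4, -0.7], [-0.5, 0.5]]
[0.56284937 0.27703687 0.14447781] [[-1.0, 1.1], [0.2, 0.9], [0.2, -0.6], [0.2, -0.7], [0.1, -0.4]]
[ 0.54912463 -0.224852    0.03630233] [[-0.2, -0.4], [0.4, -0.5], [-0.2, 0.6], [-0.0, 0.2]]
only top [0.56284937 0.27703687 0.14447781] [ 0.54912463 -0.224852    0.03630233]
grip [[0.46290505 0.26515339 0.045     ]] foot px [[175.33536548 228.82111674]] [[263.74167351 338.66521143]]
sponge [[ 0.55340957 -0.00123754  0.032     ]] jar [[0.79187481 0.03888056 0.1       ]] bowl [[ 0.77815025 -0.12390387  0.045     ]]
```

```bash
python3 - <<'E'
from fit import *
b=[o for i,o in enumerate(b) if i not in(0,1,7,8)]
B=fit([.56,.28,.14],b);Q=fit([.5,-.25,0],t)
t0=cv2.imread('pics/top0.png');s0=cv2.imread('pics/side0.png')
def draw(im,C,o,sz,k):
    im=cv2.resize(im[o[1]:o[1]+sz[1],o[0]:o[0]+sz[0]],None,fx=k,fy=k,interpolation=cv2.INTER_CUBIC)
    for q,loops in((B,[[(x,y,58) for x,y in((a,-110),(a,110),(c,110),(c,-110))] for a,c in((-110,-88),(88,110))]+[[(-110,-110,0),(-110,110,0),(110,110,0),(110,-110,0)],[(-110,-110,18),(-110,110,18),(110,110,18),(110,-110,18)]]),(Q,[[(-125,-140,50),(-125,140,50),(125,140,50),(125,-140,50)]])):
        for L in loops:
            p=((C.proj(pose(q,L))-o+.5)*k-.5)
            cv2.polylines(im,[np.int32(np.round(p*16))],True,(0,0,255),1,cv2.LINE_AA,4)
    return im
a=draw(t0,T,np.array([128,184]),(100,104),4);c=draw(s0,S,np.array([210,280]),(140,120),2.8)
out=np.zeros((416,800,3),np.uint8);out[:a.shape[0],:400]=a;out[:c.shape[0],404:404+c.shape[1]]=c
cv2.imwrite('pics/ov.png',out)
E
```

```text
[0.56038915 0.27860187 0.14429087] [[-0.6, 0.4], [-0.4, 0.3], [-0.5, 0.5], [-0.0, -1.6], [-0.7, -1.5], [-0.4, -1.3], [0.4, -1.3], [-0.3, 0.7], [0.1, 0.9]]
[ 0.54720754 -0.22458813  0.04069878] [[-0.5, 0.6], [0.1, 0.0], [-0.0, 1.6], [0.1, 0.7], [-0.1, -0.4], [-1.0, -0.2], [-1.4, -0.7], [-0.5, 0.5]]
```

View pics/ov.png

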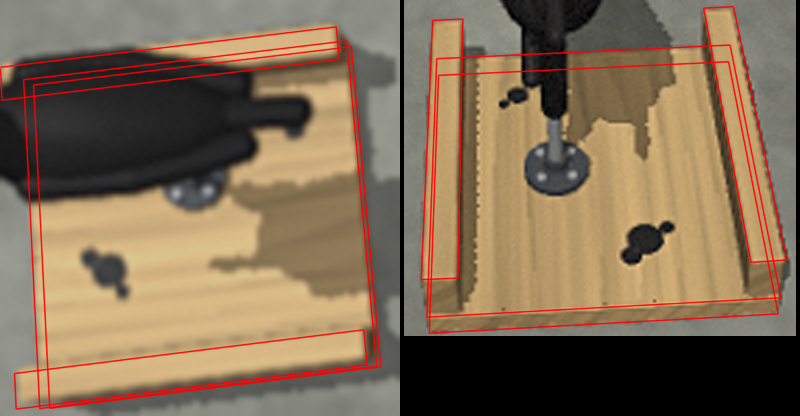

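Overlay matches to 1–2 mm: board ≈ (0.5604, 0.2786), yaw 0.144; stand ≈ (0.548, -0.2247), yaw 0.038. Now planning the approach rows.

```bash
cat > plan.py <<'E'
from h import *
from workcell import manip
def rows(p0,R0,wps,dec=(1,2)):
    """wps: list of (pos, yaw, n); tool down. prints rows with rounding carried forward"""
    p=np.array(p0,float);R=R0;out=[]
    for P,yaw,n in wps:
        P=np.array(P,float);Rt=Ro.from_euler('xyz',[np.pi,0,yaw])
        s=p.copy();Rs=R;rv=(Rs.inv()*Rt).as_rotvec()
        for i in range(1,n+1):
            pt=s+(P-s)*i/n;Rg=Rs*Ro.from_rotvec(rv*i/n)
            sh=np.round(R.inv().apply(pt-p)*100,dec[1]);w=np.round(np.degrees((R.inv()*Rg).as_rotvec()),dec[0])
            p=p+R.apply(sh/100);R=R*Ro.from_rotvec(np.radians(w));out.append([*map(float,w),*map(float,sh)])
    return out,p,R
def now():
    s=manip.get_state();return s["tcp_pos"],Ro.from_euler('xyz',s["tcp_rot"]),s
def show(o,g):
    for i in range(0,len(o),5): print(", ".join(", ".join(f"{x:g}" for x in r+[g]) for r in o[i:i+5]))
E
python3 - <<'E'
from plan import *
p,R,s=now()
o,p,R=rows(p,R,[((.47,-.2,.23),1.06,10),((.4624,.2644,.23),1.715,10)]);show(o,0)
E
```

```text
-0, -0, -3.6, 3.44, -2.97, 0.01, 0, -0, -0, -3.6, 3.62, -2.75, 0.01, 0, -0, -0, -3.6, 3.78, -2.51, 0.01, 0, -0, -0, -3.6, 3.94, -2.27, 0.01, 0, -0, -0, -3.7, 4.07, -2.02, 0.01, 0
-0, -0, -3.6, 4.19, -1.76, 0.01, 0, -0.1, -0, -3.6, 4.29, -1.49, 0.01, 0, 0, -0, -3.6, 4.38, -1.21, 0, 0, 0, -0, -3.6, 4.44, -0.94, 0.01, 0, 0, -0, -3.6, 4.5, -0.65, 0.01, 0
0, -0, -3.8, 4.01, -2.34, 0, 0, 0, -0, -3.7, 4.16, -2.06, 0, 0, 0, -0, -3.8, 4.29, -1.8, 0, 0, 0, -0, -3.7, 4.39, -1.5, 0, 0, 0, -0, -3.8, 4.48, -1.22, 0, 0
0, -0, -3.7, 4.56, -0.92, 0, 0, 0, -0, -3.8, 4.6, -0.62, 0, 0, 0, -0, -3.7, 4.63, -0.32, 0, 0, 0, -0, -3.8, 4.65, -0.02, 0.01, 0, 0, -0, -3.7, 4.63, 0.3, -0, 0
```

Emit:
step_arm --targets '[0,0,-3.6,3.4,-3,0,0,0,0,-3.6,3.6,-2.8,0,0,0,0,-3.6,3.8,-2.5,0,0,0,0,-3.6,3.9,-2.3,0,0,0,0,-3.7,4.1,-2,0,0]'

```text
clock: 0.72
tcp_pos: [0.3753, -0.405, 0.2311]
tcp_rot: [-3.141, 0.0, 0.748]
wrist_force: [0.8, 0.3, 0.3]
finger_gap: 1.001
gripper_force: 0.0
```

Emit:
step_arm --targets '[0,0,-3.6,4.2,-1.8,0,0,0,0,-3.6,4.3,-1.5,0,0,0,0,-3.6,4.4,-1.2,0,0,0,0,-3.6,4.4,-0.9,0,0,0,0,-3.6,4.5,-0.7,0,0]'

```text
clock: 1.35
tcp_pos: [0.4694, -0.1982, 0.2312]
tcp_rot: [-3.141, 0.0, 1.062]
wrist_force: [0.6, -0.2, 0.5]
finger_gap: 0.998
gripper_force: 0.0
```

Emit:
step_arm --targets '[0,0,-3.8,4,-2.3,0,0,0,0,-3.7,4.2,-2.1,0,0,0,0,-3.8,4.3,-1.8,0,0,0,0,-3.7,4.4,-1.5,0,0,0,0,-3.8,4.5,-1.2,0,0]'

```text
clock: 1.98
tcp_pos: [0.4653, 0.0345, 0.2312]
tcp_rot: [-3.141, 0.0, 1.39]
wrist_force: [1.1, 0.6, -0.1]
finger_gap: 0.999
gripper_force: 0.0
```

Emit:
step_arm --targets '[0,0,-3.7,4.6,-0.9,0,0,0,0,-3.8,4.6,-0.6,0,0,0,0,-3.7,4.6,-0.3,0,0,0,0,-3.8,3.6,0,0,0,0,0,-3.7,2,0,0,0]'

```text
clock: 2.6
tcp_pos: [0.4615, 0.2302, 0.2311]
tcp_rot: [-3.141, -0.0, 1.719]
wrist_force: [-0.7, -0.4, -0.5]
finger_gap: 1.002
gripper_force: 0.0
```

```bash
python3 - <<'E'
from plan import *
f=manip.grab_frame("side");cv2.imwrite('pics/side1.png',f[:,:,::-1])
ci=manip.camera_info("wrist");print(ci)
p,R,s=now();f=manip.grab_frame("wrist");cv2.imwrite('pics/wrist1.png',f[:,:,::-1])
print(p,s['tcp_rot'],s['clock'],s['q'])
o,p,R=rows(p,R,[((.4624,.2644,.16),1.715,3),((.4624,.2644,.026),1.715,6)]);show(o,0)
E
```

```text
{'camera_matrix': array([[325.38816063,   0.        , 277.65603854],
       [  0.        , 325.38816063, 210.07405972],
       [  0.        ,   0.        ,   1.        ]]), 'k1': -0.0688881248080651, 'eye': array([0.45025384, 0.30744729, 0.3747923 ]), 'rotation': array([-3.03504764e-01, -2.74817106e-04,  1.53497424e-01])}
[0.46117079 0.23216478 0.23118469] [-3.14135142e+00 -1.79212985e-03  1.72387340e+00] 2.65 [-0.18181386  0.3718238  -0.51853084  1.83958847  0.21569423  0.98558622
 -0.63767719]
-0, -0, 0.2, 1.05, 0.2, 2.37, 0, -0, -0.1, 0.1, 1.05, 0.21, 2.38, 0, -0, -0, 0.2, 1.06, 0.2, 2.37, 0, -0, -0, 0, -0, -0, 2.23, 0, -0, -0, 0, -0, -0, 2.24, 0
-0, -0, 0, -0, -0, 2.23, 0, -0, -0, 0, -0, -0, 2.23, 0, -0, -0, 0, -0, -0, 2.24, 0, -0, -0, 0, -0, -0, 2.23, 0
```

View pics/wrist1.png

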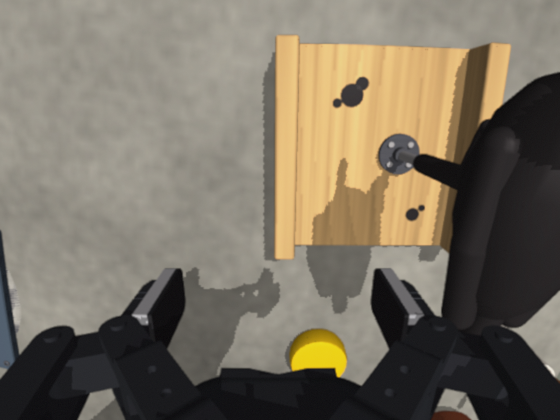

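```bash
python3 - <<'E'
from fit import *
W=Cam(dict(camera_matrix=np.array([[325.38816063,0,277.65603854],[0,325.38816063,210.07405972],[0,0,1]]),k1=-0.0688881248080651,eye=np.array([0.45025384,0.30744729,0.3747923]),rotation=np.array([-3.03504764e-01,-2.74817106e-04,1.53497424e-01])))
B=[.5604,.2786,.1443]
print(W.proj(pose(B,[(-110,-110,58),(-110,110,58),(-88,110,58),(-88,-110,58),(25,0,24)])).round(1))
E
```

```text
[[271.5 259.1]
 [272.4  32.8]
 [297.2  33.1]
 [292.  259.3]
 [397.  153.4]]
```

The wrist view puts the rail ~2.5 px right of the prediction (274–294, row 259), so I'm shifting the grip +1.6 mm in x. Descending.

Emit:
step_arm --targets '[0,0,0.2,1,0.3,2.5,0,0,0,0.2,1.1,0.2,3,0,0,0,0.1,0.96,0.24,3,0.2,0,0,0,0,0,3,0.3,0,0,0,0,0,2.5,0.4]'

```text
clock: 3.32
tcp_pos: [0.4653, 0.2575, 0.0901]
tcp_rot: [-3.141, 0.002, 1.703]
wrist_force: [0.4, 0.2, 0.4]
finger_gap: 0.604
gripper_force: 0.0
```

Emit:
step_arm --targets '[0,0,0,0,0,2,0.45,0,0,0,0,0,2,0.45,0,0,0,0,0,1.5,0.45,0,0,0,0,0,0.7,0.45,0,0,0,0,0,0,0.45]'

```text
clock: 3.95
tcp_pos: [0.4651, 0.2594, 0.0292]
tcp_rot: [-3.141, 0.0, 1.705]
wrist_force: [0.1, -0.1, -0.3]
finger_gap: 0.552
gripper_force: 0.0
```

```bash
python3 - <<'E'
from plan import *
p,R,s=now();print(p,s['tcp_rot'],s['clock'],s['finger_gap'],s['wrist_force'])
out=np.zeros((420,800,3),np.uint8)
for n in("side","top","wrist"):
    cv2.imwrite(f'pics/{n}2.png',manip.grab_frame(n)[:,:,::-1])
p,R,s=now();print(p,s['tcp_rot'])
w=cv2.imread('pics/wrist2.png');t=cv2.imread('pics/side2.png')[180:400,180:420]
out[:,:560]=w;out[:220,560:]=t
cv2.imwrite('pics/c2.png',out)
E
```

```text
[0.4651184  0.2593756  0.02917592] [-3.14123897e+00  3.91504442e-04  1.70520406e+00] 3.95 0.5517462918027384 [ 0.13795475 -0.09236261 -0.25269553]
[0.46543286 0.25995536 0.02990434] [ 3.14064492e+00 -3.82063051e-04  1.70553674e+00]
```

View pics/c2.png

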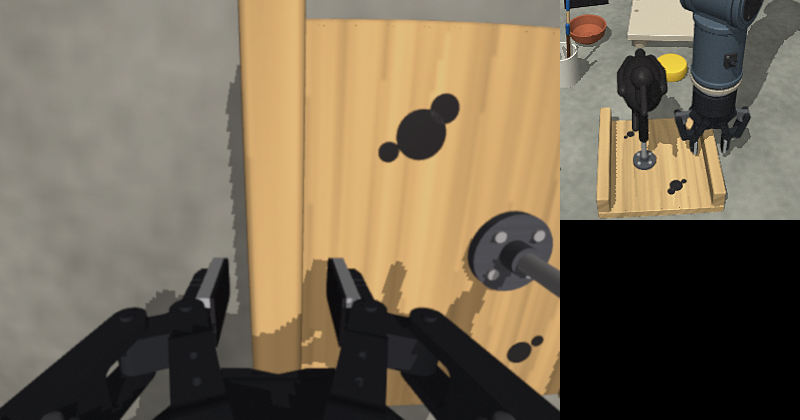

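Fingers straddle the rail (inner faces at cols 228/328, rail 246–303): centred, but the yaw is ~0.7° off. Checking the heron segmentation numerically before gripping.

```bash
python3 - <<'E'
from fit import *
foot=pose([.562,.2778,.1443],[(25,0,24),(25,0,217),(25,123,250)])
for n,C in(("top",T),("side",S)):
    print(n,"pred foot/body/beak",C.proj(foot).round(1).tolist())
    for k in(0,2):
        im=cv2.imread(f'pics/{n}{k}.png');m=(im.max(2)<50).astype(np.uint8)
        N,L,st,ce=cv2.connectedComponentsWithStats(m)
        print(k,[(st[i].tolist(),ce[i].round(1).tolist()) for i in range(1,N) if st[i,4]>80])
im=cv2.imread('pics/side2.png')
for v in range(222,322,4): print(v,''.join('#' if x<35 else '+' if x<60 else '.' for x in im[v,230:345].max(1)))
E
```

```text
top pred foot/body/beak [[175.9, 228.4], [151.8, 216.1], [87.2, 220.6]]
0 [([377, 117, 71, 56, 2535], [411.3, 144.9]), ([84, 197, 121, 37, 2365], [152.5, 214.5]), ([0, 379, 51, 41, 1439], [29.1, 399.6])]
2 [([377, 118, 70, 55, 2497], [411.3, 144.9]), ([84, 197, 121, 37, 2085], [153.6, 214.4]), ([115, 232, 104, 188, 4884], [169.0, 321.4]), ([0, 379, 48, 41, 969], [28.0, 395.1])]
side pred foot/body/beak [[263.2, 338.1], [260.9, 262.2], [263.6, 303.3]]
0 [([496, 0, 60, 148, 1059], [515.1, 54.7]), ([374, 21, 31, 56, 1027], [389.9, 45.5]), ([510, 147, 47, 53, 1760], [533.3, 173.6]), ([182, 157, 47, 32, 1129], [204.6, 172.1]), ([499, 198, 21, 45, 328], [506.9, 220.4]), ([237, 229, 50, 94, 2652], [261.3, 267.7]), ([463, 232, 23, 61, 103], [474.5, 263.6]), ([490, 233, 22, 38, 352], [497.9, 252.0]), ([288, 359, 18, 15, 132], [295.6, 365.7])]
2 [([360, 0, 82, 27, 387], [408.9, 8.1]), ([449, 0, 95, 238, 4552], [499.7, 102.6]), ([363, 153, 24, 49, 690], [374.6, 177.2]), ([182, 157, 47, 32, 1119], [204.7, 172.1]), ([301, 170, 61, 40, 235], [330.9, 193.1]), ([533, 174, 20, 59, 154], [540.1, 210.3
[... 2520 characters left out ...]
.......#++.++#########+...........................+++++++..........#++#+++#+###########+############
302 ......................#++.++##########............................#+##+#+...........##++++#+##++++#+#############++
306 ......................#++.++##########.............................++++#++#+.......##++++#++#++########+######+++++
310 .......................+#+#+.#########...............................#+#+++#++++++++##+#++#+##.................+#++
314 .................+++++++.....#########................................++++++#++++++#+###++++...................+###
318 .............................+########..................................#++###+#+#+##+##+......................##+#
```

```bash
python3 - <<'E'
import cv2
im=cv2.imread('pics/top2.png')
for v in range(190,300,4): print(v,''.join('#' if x<35 else '+' if x<60 else '.' for x in im[v,70:230].max(1)))
E
```

```text
190 ................................................................................................................................................................
194 ................................................................................................................................................................
198 ........................................................................++++++++++++++++++++++++++..............................................................
202 ..............................................................+++++++++++++++++++++++++++++++#####++++++++++++++++++++##+.......................................
206 ......................................++++++..............+++++++++++++++++++++++++++++++++++++++++++++++++######++++++#+.......................................
210 .................................++++++++++++####....+++++++++++++++++++++++++++++++++++++++++++++++++++++++++++++++++++++++++++++++++#.........................
214 ...............................+++++++++++++#################++...........++++++++++++++++++++++++++++++++
[... 2819 characters left out ...]
........................................
286 .............................................++++++++++++++................+++++++++++++++...++++##+..+#########................................................
290 .......................................+++..................................++++++++++++++++++++++++++##+++++...................................................
294 ...................................+++++++..................................++++++++++++++++++++++++++++++#####.................................................
298 ...............................+++++++.....................................+++++++++++++++++++++++++++++++++#...................................................
```

Both views segment the heron cleanly. Writing the lean tracker, then aligning and closing the grip.

```bash
cat > lean.py <<'E'
from fit import *
import json,os,sys
G=json.load(open('grip.json')) if os.path.exists('grip.json') else None
def blob(im,C,c0):
    """centroid of the heron's body near the predicted 3D centre c0 (opened black blob)"""
    m=((im.max(2)<62)*255).astype(np.uint8)
    m=cv2.morphologyEx(m,cv2.MORPH_CLOSE,np.ones((5,5)))
    u=C.proj(c0)[0];roi=np.zeros_like(m);cv2.circle(roi,tuple(int(x) for x in u.round()),42,255,-1)
    m&=roi;m=cv2.morphologyEx(m,cv2.MORPH_OPEN,cv2.getStructuringElement(cv2.MORPH_ELLIPSE,(19,19)))
    N,L,st,ce=cv2.connectedComponentsWithStats(m)
    if N<2:return None,0
    i=1+np.argmin(np.hypot(*(ce[1:]-u).T)-st[1:,4]*.02);return ce[i],int(st[i,4])
def tri(us,Cs):
    A=[];b=[]
    for u,C in zip(us,Cs):
        d=C.ray(u)[0];d/=np.linalg.norm(d);M=np.eye(3)-np.outer(d,d);A.append(M);b.append(M@C.e)
    return np.linalg.lstsq(np.vstack(A),np.concatenate(b),rcond=None)[0]
def body(t,s,c0):
    ut,at=blob(t,T,c0);us,a_=blob(s,S,c0);return tri([ut,us],[T,S]),at,a_,ut,us
if __name__=="__main__":
    B=[.562,.2778,.1443];c0=pose(B,[(25,0,217)])[0];f=pose(B,[(25,0,24)])[0]
    for k in(0,2):
        r=body(cv2.imread(f'pics/top{k}.png'),cv2.imread(f'pics/side{k}.png'),c0)
        print(r,(r[0]-c0)*1000)
E
python3 lean.py
```

```text
(array([0.58906788, 0.27464037, 0.21019851]), 2110, 2312, array([156.09336493, 214.66113744]), array([261.29195502, 262.77076125])) [ 2.32770504 -6.75462094 -6.80149492]
(array([0.58883259, 0.27467804, 0.21032923]), 2077, 2290, array([156.04959076, 214.72989889]), array([261.46244541, 262.74104803])) [ 2.09241609 -6.71695031 -6.67077353]
```

Emit:
step_arm --targets '[0,0,-0.7,0,0,0,0.45,0,0,0,0.35,0,0.33,0.5,0,0,0,0,0,0,0.58,0,0,0,0,0,0,0.64,0,0,0,0,0,0,0.68]' --newtons 30

```text
clock: 4.72
tcp_pos: [0.4645, 0.2632, 0.026]
tcp_rot: [-3.142, 0.0, 1.718]
wrist_force: [-0.1, -0.1, -0.3]
finger_gap: 0.324
gripper_force: 0.0
```

Emit:
step_arm --targets '[0,0,0,0,0,0,0.7,0,0,0,0,0,0,0.73,0,0,0,0,0,0,0.76,0,0,0,0,0,0,0.79,0,0,0,0,0,0,0.82]'

```text
clock: 5.35
tcp_pos: [0.4644, 0.2631, 0.0261]
tcp_rot: [-3.141, 0.0, 1.718]
wrist_force: [-3.7, -1.0, 4.7]
finger_gap: 0.251
gripper_force: 31.0
```

```bash
cat > snap.py <<'E'
from lean import *
from plan import now
def snap(c0):
    t=manip.grab_frame("top")[:,:,::-1];s=manip.grab_frame("side")[:,:,::-1];return body(t,s,c0),t,s
E
python3 - <<'E'
from snap import *
p,R,s=now();print(p,s['tcp_rot'],s['clock'],s['finger_gap'],s['gripper_force'],s['wrist_force'],s['wrist_torque'])
r,t,_=snap(pose([.562,.2778,.1443],[(25,0,217)])[0]);print(r)
cv2.imwrite('pics/top3.png',t)
E
```

```text
[0.46436997 0.26313655 0.02610105] [-3.14136654e+00  1.62934511e-04  1.71779560e+00] 5.35 0.25138659402175695 31.020037829875946 [-3.69398611 -1.0440221   4.70276893] [-0.11391172  0.50798501 -0.07673314]
(array([0.58886329, 0.27465785, 0.21035778]), 2078, 2288, array([156.05534167, 214.72184793]), array([261.43487762, 262.71722028]))
```

Emit:
step_arm --targets '[0,0,0,0,0,0,0.9,0,0,0,0,0,0,0.95,0,0,0,0,0,0,1,0,0,0,0,0,0,1]' --newtons 120

```text
clock: 5.95
tcp_pos: [0.4644, 0.2632, 0.0263]
tcp_rot: [3.142, 0.0, 1.718]
wrist_force: [-2.7, -1.6, 9.0]
finger_gap: 0.241
gripper_force: 118.3
```

```bash
python3 - <<'E'
from snap import *
p,R,s=now();print(p,s['tcp_rot'],s['clock'],s['finger_gap'],s['gripper_force'],s['wrist_force'],s['wrist_torque'])
r,t,_=snap(pose([.562,.2778,.1443],[(25,0,217)])[0]);print(r[0])
cv2.imwrite('pics/wrist_base.png',manip.grab_frame("wrist")[:,:,::-1])
yaw=R.as_euler('xyz')[2]-np.pi/2;Rz=Ro.from_euler('z',yaw)
foot=p+Rz.apply([.124,.0007,-.002])
json.dump(dict(foot=R.inv().apply(foot-p).tolist(),up=Rz.inv().apply(r[0]-foot).tolist()),open('grip.json','w'));print(open('grip.json').read())
E
cat > track.py <<'E'
from snap import *
from scipy.integrate import solve_ivp
p,R,s=now();foot=p+R.apply(G['foot'])
ty=R.apply([0,1,0]);yaw=np.arctan2(ty[1],ty[0]);Rz=Ro.from_euler('z',yaw)
c0=foot+Rz.apply(G['up']);L=[]
tz=Rz.inv().apply(-R.apply([0,0,1]))   # board normal from the tool, yaw frame
for i in range(int(sys.argv[1]) if len(sys.argv)>1 else 1):
    t0=manip.get_state()['clock'];r,t,sd=snap(c0);d=Rz.inv().apply(r[0]-c0)
    L.append((t0,*(d[:2]/.193)));print(f"t {t0:.2f} lean x {d[0]/.193:+.4f} y {d[1]/.193:+.4f} dz {d[2]*1000:+.1f}mm area {r[1]} {r[2]}")
with open('log.txt','a') as f:
    for l in L: print(*l,file=f)
w=manip.grab_frame("wrist")[:,:,::-1] if 'w' in sys.argv else None
if w is not None:
    g=lambda im:np.float32(cv2.cvtColor(im,cv2.COLOR_BGR2GRAY))
    b=cv2.imread('pics/wrist_base.png')
    for n,(x0,y0,x1,y1) in dict(near=(310,20,370,240),spot=(370,85,470,170),rail=(225,5,310,240)).items():
        (dx,dy),q=cv2.phaseCorrelate(g(b)[y0:y1,x0:x1],g(w)[y0:y1,x0:x1],cv2.createHanningWindow((x1-x0,y1-y0),cv2.CV_32F));print("wrist",n,round(dx,2),round(dy,2),round(q,2))
print("tcp",p.round(4),"yaw",round(yaw,4),"tool tilt(normal x,y)",tz[:2].round(4),"F",s['wrist_force'].round(1),"M",s['wrist_torque'].round(2),"clk",round(s['clock'],2),"grip",round(s['gripper_force']))
if G:
    A=np.loadtxt('log.txt',ndmin=2)[-3:]
    if len(A)>1:print("rate",((A[-1]-A[-2])[1:]/(A[-1,0]-A[-2,0])).round(4))
E
```

```text
[0.46444121 0.26319096 0.02633202] [3.14152139e+00 1.55700454e-04 1.71789373e+00] 5.95 0.24054170318733326 118.32982420921326 [-2.7378122  -1.55843854  8.99685768] [-0.26751265  0.6955719  -0.04572998]
[0.58881367 0.27470819 0.21029775]
{"foot": [0.0007003113924221455, 0.12399985716328626, 0.0020087278158707777], "up": [0.0007173710768514377, -0.007536103709454247, 0.18596572350227772]}
```

Emit:
step_arm --targets '[0,0,0,0,0,-0.05,1,0,0,0,0,0,-0.1,1,0,0,0,0,0,-0.1,1,0,0,0,0,0,-0.1,1]'

```text
clock: 6.6
tcp_pos: [0.4641, 0.2628, 0.0291]
tcp_rot: [-3.14, 0.001, 1.718]
wrist_force: [0.9, 0.9, -7.6]
finger_gap: 0.238
gripper_force: 117.4
```

```bash
python3 track.py 1 w
```

```text
t 6.60 lean x +0.0188 y +0.0002 dz -1.0mm area 2081 2329
wrist near 0.09 0.55 0.61
wrist spot -0.46 -0.29 0.88
wrist rail 1.41 -4.28 0.58
tcp [0.4641 0.2628 0.0291] yaw 0.147 tool tilt(normal x,y) [0.0014 0.0006] F [ 0.9  0.9 -7.6] M [-0.11  0.75 -0.05] clk 6.6 grip 117
```

Emit:
step_arm --targets '[-0.6,0,0,0,0,-0.1,1,-0.4,0,0,0,0,-0.1,1]'

```text
clock: 7.0
tcp_pos: [0.4644, 0.2632, 0.0315]
tcp_rot: [3.124, 0.0, 1.718]
wrist_force: [-0.2, 0.6, -7.9]
finger_gap: 0.238
gripper_force: 117.5
```

```bash
python3 track.py 1 w
```

```text
t 7.00 lean x +0.0362 y -0.0007 dz -0.9mm area 2091 2326
wrist near 0.09 -2.96 0.23
wrist spot -0.54 -0.28 0.87
wrist rail 0.71 -3.09 0.66
tcp [0.4644 0.2632 0.0315] yaw 0.1472 tool tilt(normal x,y) [-0.0178  0.0001] F [-0.2  0.6 -7.9] M [-0.12  0.82  0.03] clk 7.0 grip 118
rate [ 0.0435 -0.0021]
```

```bash
cat > inp.txt <<'E'
5.95 0 0
6.6 0 0
6.75 0 0
7.0 -0.0177 0
7.15 -0.0177 0
E
cat > model.py <<'E'
import numpy as np
from scipy.optimize import least_squares
I,mgl,c,fr,ml=.0113,.3*9.81*.191,.003,.0022,.0573
def sim(t0,x0,t1,phi,k=.54,acc=None,dt=.0025):
    """one axis: theta,rate from t0 to t1; phi(t) = board tilt; acc(t)=foot acceleration"""
    th,w=x0;T=[t0];X=[(th,w)];t=t0
    while t<t1-1e-9:
        p=phi(t);pd=(phi(t+dt)-p)/dt
        q=mgl*np.sin(th)-k*(th-p)-(ml*acc(t) if acc else 0)-fr*np.tanh((w-pd)/.003)-c*(w-pd)
        w+=q/I*dt;th+=w*dt;t+=dt;T.append(t);X.append((th,w))
    return np.array(T),np.array(X)
def load():
    a=np.loadtxt('inp.txt');m=np.loadtxt('log.txt',ndmin=2);return a,m
def fitaxis(ax,t0=5.95,x0=(0,0),k=.54,last=99):
    """unknown constant sag (ramps in 6.2-6.5) ; returns sag and the state now"""
    a,m=load();m=m[-last:];te=a[-1,0]
    mk=lambda s:(lambda t:np.interp(t,a[:,0],a[:,1+ax])+s*np.clip((t-6.2)/.3,0,1))
    def res(q):
        T,X=sim(t0,(q[1],q[2]) if len(q)>1 else x0,te,mk(q[0]),k);return (np.interp(m[:,0]+.025,T,X[:,0])-m[:,1+ax])/.001
    return res,mk,te,m
if __name__=="__main__":
    for k in(.53,.54,.545):
      for ax in(0,1):
        res,mk,te,m=fitaxis(ax,k=k)
        best=min(((np.sum(res([s])**2),s) for s in np.arange(-.02,.0301,.0005)))
        T,X=sim(5.95,(0,0),te,mk(best[1]),k)
        print(k,ax,"cost %.1f sag %.4f"%best,"res",res([best[1]]).round(1),"state now",X[-1].round(4),"t",te)
E
sed -i 's/^print("tcp"/open("inp.txt","a").write(f"{s["clock"]:.3f} {tz[0]:.4f} {tz[1]:.4f}\\n{manip.get_state()["clock"]:.3f} {tz[0]:.4f} {tz[1]:.4f}\\n")\nprint("tcp"/' track.py
python3 model.py
```

```text
0.53 0 cost 37.4 sag 0.0070 res [-6.   1.1] state now [ 0.0358 -0.0247] t 7.15
0.53 1 cost 0.5 sag 0.0000 res [-0.2  0.7] state now [0. 0.] t 7.15
0.54 0 cost 36.3 sag 0.0070 res [-6.  -0.3] state now [ 0.0337 -0.0334] t 7.15
0.54 1 cost 0.5 sag 0.0000 res [-0.2  0.7] state now [0. 0.] t 7.15
0.545 0 cost 37.0 sag 0.0070 res [-6.  -0.9] state now [ 0.0326 -0.0379] t 7.15
0.545 1 cost 0.5 sag 0.0000 res [-0.2  0.7] state now [0. 0.] t 7.15
```

Emit:
step_arm --targets '[0,0,0,0,0,-0.2,1,0,0,0,0,0,-0.4,1,0.6,0,0,0,0,-0.4,1]'

```text
clock: 7.52
tcp_pos: [0.4643, 0.2633, 0.0419]
tcp_rot: [3.135, 0.0, 1.718]
wrist_force: [0.3, -0.6, -6.9]
finger_gap: 0.238
gripper_force: 118.0
```

```bash
python3 track.py 1 w; python3 model.py
```

```text
t 7.53 lean x -0.0200 y +0.0013 dz -0.4mm area 2145 2344
wrist near -0.01 -1.85 0.33
wrist spot -0.5 -0.24 0.89
wrist rail 0.58 7.59 0.5
tcp [0.4643 0.2633 0.0419] yaw 0.1474 tool tilt(normal x,y) [-0.0066  0.    ] F [ 0.3 -0.6 -6.9] M [-0.17  0.8  -0.  ] clk 7.53 grip 118
rate [-0.1071  0.0037]
0.53 0 cost 255.5 sag 0.0060 res [ -8.4 -11.1   7.9] state now [-0.02   -0.0555] t 7.675
0.53 1 cost 2.1 sag 0.0000 res [-0.2  0.7 -1.3] state now [0. 0.] t 7.675
0.54 0 cost 218.0 sag 0.0060 res [ -8.4 -12.2  -0.5] state now [-0.0306 -0.0728] t 7.675
0.54 1 cost 2.1 sag 0.0000 res [-0.2  0.7 -1.3] state now [0. 0.] t 7.675
0.545 0 cost 249.5 sag 0.0060 res [ -8.4 -12.7  -4.3] state now [-0.0353 -0.0791] t 7.675
0.545 1 cost 2.1 sag 0.0000 res [-0.2  0.7 -1.3] state now [0. 0.] t 7.675
```

```bash
cat > est.py <<'E'
from model import *
import sys
def est(ax,t0,k=.54,n=99,prior=.004,sp=.003):
    a,m=load();m=m[m[:,0]>=t0-.01][-n:];te=a[-1,0]
    phi=lambda s:(lambda t:np.interp(t,a[:,0],a[:,1+ax])+s)
    f=lambda q:np.r_[(np.interp(m[:,0]+.03,*(lambda T,X:(T,X[:,0]))(*sim(t0,(q[1],q[2]),te,phi(q[0]),k)))-m[:,1+ax])/.002,(q[0]-prior)/sp,q[2]/.1]
    b=None
    for s in(-.004,0,.004,.008):
        for w in(-.05,0,.05):
            r=least_squares(f,[s,m[0,1+ax],w],x_scale=[.005,.02,.05],diff_step=1e-3)
            if b is None or r.cost<b.cost:b=r
    T,X=sim(t0,(b.x[1],b.x[2]),te,phi(b.x[0]),k)
    print(f"axis {'xy'[ax]} k {k} sag {b.x[0]:+.4f} start {b.x[1:].round(3)} cost {b.cost:.1f} NOW theta {X[-1,0]:+.4f} rate {X[-1,1]:+.4f}")
    return b.x[0],X[-1],te,a[-1,1+ax]
if __name__=="__main__":
    for k in(.53,.54):
        for ax in(0,1):est(ax,float(sys.argv[1]),k,prior=[.004,0][ax])
E
python3 est.py 6.6
```

```text
axis x k 0.53 sag +0.0034 start [0.017 0.068] cost 0.3 NOW theta -0.0360 rate -0.1343
axis y k 0.53 sag +0.0006 start [ 0. -0.] cost 0.2 NOW theta +0.0006 rate +0.0005
axis x k 0.54 sag +0.0041 start [0.017 0.067] cost 0.2 NOW theta -0.0350 rate -0.1224
axis y k 0.54 sag +0.0006 start [ 0. -0.] cost 0.2 NOW theta +0.0006 rate +0.0005
```

```bash
cat > pl.py <<'E'
from est import *
def plan(x0,phi0,N=5,k=.54,tail=.1,lim=.03):
    def path(L):
        t=np.arange(N+1)*.125;v=np.r_[phi0,L];return lambda u:np.interp(u-.03,t,v)
    def f(L,full=False):
        T,X=sim(0,x0,N*.125+tail,path(L),k,dt=.005)
        if full:return T,X
        return np.r_[X[-1,0]/.004,X[-1,1]/.01,L[-1]/.001,np.array(L)/.02,np.diff(np.r_[phi0,L])/.03]
    r=min((least_squares(f,L0,bounds=(-lim,lim),diff_step=1e-2,x_scale=.01) for L0 in(np.full(N,.001),-np.sign(x0[0]+.5*x0[1])*np.r_[np.full(N//2,.015),np.full(N-N//2,.002)])),key=lambda r:r.cost)
    T,X=f(r.x,True);return r.x,X
if __name__=="__main__":
    t0=float(sys.argv[1]);N=int(sys.argv[2]) if len(sys.argv)>2 else 5
    for ax in(0,1):
        s,x,te,ph=est(ax,t0,prior=[.004,0][ax])
        L,X=plan(x,ph+s,N)
        d=np.degrees(np.diff(np.r_[ph+s,L]))*(1 if ax==0 else -1)
        print(["wx","wy"][ax],d.round(2).tolist(),"net tilt",L.round(4).tolist(),"end",X[-1].round(4),"max",abs(X[:,0]).max().round(3))
E
python3 pl.py 6.6 4
```

```text
axis x k 0.54 sag +0.0041 start [0.017 0.067] cost 0.2 NOW theta -0.0350 rate -0.1224
wx [1.82, -0.17, -2.0, 0.39] net tilt [0.0293, 0.0263, -0.0087, -0.0019] end [-0.0136  0.0328] max 0.049
axis y k 0.54 sag +0.0006 start [ 0. -0.] cost 0.2 NOW theta +0.0006 rate +0.0005
wy [0.03, 0.01, 0.0, -0.0] net tilt [0.0001, 0.0, -0.0, -0.0] end [ 0. -0.] max 0.001
```

Emit:
step_arm --targets '[1.7,0,0,0,0,-0.4,1,0,0,0,0,0,-0.4,1,-1.5,0,0,0,0,-0.4,1]'

```text
clock: 8.05
tcp_pos: [0.4649, 0.2631, 0.0535]
tcp_rot: [3.137, -0.0, 1.717]
wrist_force: [-0.8, 0.6, -6.3]
finger_gap: 0.24
gripper_force: 118.1
```

```bash
cat >> inp.txt <<'E'
7.8 0.0231 0
7.925 0.0231 0
E
python3 track.py 1; python3 pl.py 6.6 4
```

```text
t 8.05 lean x -0.0294 y +0.0001 dz +0.2mm area 2208 2354
tcp [0.4649 0.2631 0.0535] yaw 0.1461 tool tilt(normal x,y) [-0.005  -0.0004] F [-0.8  0.6 -6.3] M [-0.11  0.74  0.02] clk 8.05 grip 118
rate [-0.0179 -0.0023]
axis x k 0.54 sag +0.0036 start [0.016 0.078] cost 0.9 NOW theta -0.0219 rate +0.0879
wx [0.23, -0.0, -0.06, -0.08] net tilt [0.0026, 0.0026, 0.0015, 0.0] end [-0.0001  0.    ] max 0.022
axis y k 0.54 sag +0.0005 start [ 0. -0.] cost 0.2 NOW theta +0.0002 rate +0.0001
wy [0.01, 0.0, 0.0, -0.01] net tilt [-0.0001, -0.0001, -0.0001, -0.0] end [0.0001 0.    ] max 0.0
```

Emit:
step_arm --targets '[0.2,0,0,0,0,-0.5,1,0,0,0,0,0,-0.5,1,-0.1,0,0,0,0,-0.5,1,-0.1,0,0,0,0,-0.5,1]'

```text
clock: 8.65
tcp_pos: [0.4645, 0.2632, 0.0739]
tcp_rot: [3.138, -0.0, 1.718]
wrist_force: [0.8, 0.6, -7.0]
finger_gap: 0.236
gripper_force: 118.2
```

```bash
cat >> inp.txt <<'E'
8.275 -0.0015 0
8.4 -0.0015 0
E
python3 track.py 1; python3 pl.py 6.6 4
```

```text
t 8.65 lean x +0.0453 y +0.0018 dz -0.7mm area 2328 2391
tcp [0.4645 0.2632 0.0739] yaw 0.147 tool tilt(normal x,y) [-0.0036 -0.0001] F [ 0.8  0.6 -7. ] M [-0.06  0.8   0.04] clk 8.65 grip 118
rate [0.1244 0.0028]
axis x k 0.54 sag +0.0047 start [0.02  0.044] cost 17.1 NOW theta +0.0480 rate +0.0774
wx [-1.75, 0.68, 1.47, -0.37] net tilt [-0.0295, -0.0176, 0.0081, 0.0017] end [ 0.0152 -0.0308] max 0.055
axis y k 0.54 sag +0.0009 start [-0.    -0.001] cost 0.3 NOW theta +0.0013 rate +0.0007
wy [0.03, 0.06, -0.04, -0.0] net tilt [0.0003, -0.0008, -0.0, -0.0] end [0.0001 0.    ] max 0.001
```

```bash
cat > cmd.txt <<'E'
6.75 -0.6 0
6.875 -0.4 0
7.4 0.6 0
7.675 1.7 0
7.925 -1.5 0
8.15 0.2 0
8.4 -0.1 0
8.525 -0.1 0
E
cat > est2.py <<'E'
import model as M;from model import *
import sys
def tilt(ax,lag):
    c=np.loadtxt('cmd.txt',ndmin=2);v=np.radians(c[:,1] if ax==0 else -c[:,2])
    t=[0];y=[0]
    for ti,vi in zip(c[:,0],v): t+=[ti+lag,ti+.125+lag];y+=[y[-1],y[-1]+vi]
    return (lambda u,s=0:np.interp(u,t,y)+s),y[-1]
def est(ax,tn,t0=6.6,win=99,verbose=1,par=None):
    m=np.loadtxt('log.txt',ndmin=2);m=m[(m[:,0]>=t0-.01)&(m[:,0]>m[-1,0]-win)]
    t0=m[0,0]
    def run(q):
        M.fr=q[4];ph=tilt(ax,q[5])[0];return sim(t0,(q[1],q[2]),tn,lambda t:ph(t,q[0]),q[3])
    pr=np.array([[.004,0][ax],m[0,1+ax],0,.54,.0022,.03]);sd=np.array([.004,.003,.1,.004,.0003,.03])
    if par is not None: pr[[3,4,5]]=par;sd[[3,4,5]]=[.002,.0001,.005]
    def f(q):
        T,X=run(q);return np.r_[(np.interp(m[:,0]+.03,T,X[:,0])-m[:,1+ax])/.003,(q-pr)/sd]
    b=None
    for s in(0,.004,.008):
        for w in(-.06,0,.06):
            r=least_squares(f,np.r_[s,pr[1],w,pr[3:]],x_scale=sd,diff_step=1e-3,max_nfev=40)
            if b is None or r.cost<b.cost:b=r
    T,X=run(b.x);
    print('xy'[ax],"par sag,th0,w0,k,fr,lag",b.x.round(4),"cost %.1f"%b.cost,"res",(f(b.x)[:len(m)]*.003).round(3)[-6:],"NOW",X[-1].round(4))
    return b.x,X[-1],tilt(ax,0)[1]
def plan(x0,phi0,q,N=5,tail=.12,lim=.03,acc=None):
    M.fr=q[4]
    path=lambda L:(lambda u:np.interp(u-q[5],np.arange(N+1)*.125,np.r_[phi0,L]))
    full=lambda L:sim(0,x0,N*.125+tail,path(L),q[3],acc,dt=.005)[1]
    def f(L):
        X=full(L);return np.r_[X[-1,0]/.004,X[-1,1]/.01,L[-1]/.001,np.array(L)/.03,np.diff(np.r_[phi0,L])/.04]
    g=-np.sign(x0[0]+.5*x0[1])
    r=min((least_squares(f,L0,bounds=(-lim,lim),diff_step=1e-2,x_scale=.01) for L0 in(np.full(N,.001),g*np.r_[np.full(N//2,.015),np.full(N-N//2,.002)],g*np.r_[np.full(N//2,.02),np.full(N-N//2,-.01)])),key=lambda r:r.cost)
    return r.x,full(r.x)
if __name__=="__main__":
    tn=float(sys.argv[1]);N=int(sys.argv[2]);t0=float(sys.argv[3]) if len(sys.argv)>3 else 6.6
    for ax in(0,1):
        q,x,ph=est(ax,tn,t0);L,X=plan(x,ph+q[0],q,N)
        d=np.degrees(np.diff(np.r_[ph+q[0],L]))*(1 if ax==0 else -1)
        print(["wx","wy"][ax],d.round(2).tolist(),"net",L.round(4).tolist(),"end",X[-1].round(4),"max",abs(X[:,0]).max().round(3))
E
python3 est2.py 8.75 4; python3 est2.py 8.75 4 6.9|head -2
```

```text
x par sag,th0,w0,k,fr,lag [0.0055 0.0182 0.0476 0.5398 0.0022 0.0195] cost 0.3 res [ 0.001 -0.     0.    -0.     0.   ] NOW [0.0539 0.1202]
wx [-1.83, -0.0, 2.27, -0.45] net [-0.03, -0.03, 0.0095, 0.0017] end [ 0.0232 -0.0343] max 0.067
y par sag,th0,w0,k,fr,lag [ 7.0e-04  1.0e-04 -2.5e-03  5.4e-01  2.2e-03  3.0e-02] cost 0.1 res [-0.     0.001 -0.001  0.001 -0.001] NOW [0.0012 0.0006]
wy [0.03, 0.06, -0.05, -0.0] net [0.0002, -0.0009, -0.0001, -0.0] end [0. 0.] max 0.001
x par sag,th0,w0,k,fr,lag [ 0.0054  0.0365 -0.011   0.54    0.0022  0.0189] cost 0.2 res [-0.     0.001 -0.     0.   ] NOW [0.0538 0.1194]
wx [-1.83, -0.0, 2.28, -0.47] net [-0.03, -0.03, 0.0098, 0.0017] end [ 0.0226 -0.0341] max 0.066
```

Emit:
step_arm --targets '[-1.8,0,0,0,0,-0.6,1,0,0,0,0,0,-0.6,1,2.2,0,0,0,0,-0.6,1,-0.5,0,0,0,0,-0.6,1]'

```text
clock: 9.25
tcp_pos: [0.4647, 0.2632, 0.0979]
tcp_rot: [3.135, -0.0, 1.717]
wrist_force: [0.1, -0.2, -6.6]
finger_gap: 0.238
gripper_force: 118.6
```

```bash
cat >> cmd.txt <<'E'
8.75 -1.8 0
9.0 2.2 0
9.125 -0.5 0
E
python3 track.py 1; python3 est2.py 9.35 4
```

```text
t 9.25 lean x +0.0147 y +0.0038 dz +0.1mm area 2483 2427
tcp [0.4647 0.2632 0.0979] yaw 0.1462 tool tilt(normal x,y) [-0.0061 -0.0004] F [ 0.1 -0.2 -6.6] M [-0.12  0.74  0.03] clk 9.25 grip 119
rate [-0.051   0.0033]
x par sag,th0,w0,k,fr,lag [0.0053 0.0179 0.0572 0.5416 0.0023 0.0108] cost 1.0 res [ 0.001  0.001 -0.     0.001 -0.002  0.001] NOW [ 0.0101 -0.069 ]
wx [0.02, -0.02, -0.0, 0.0] net [0.0003, -0.0001, -0.0001, 0.0] end [-0.  0.] max 0.01
y par sag,th0,w0,k,fr,lag [ 1.50e-03  1.00e-04 -1.62e-02  5.40e-01  2.20e-03  3.00e-02] cost 0.3 res [-0.     0.001 -0.001  0.001  0.    -0.001] NOW [0.0028 0.0012]
wy [0.04, 0.03, 0.09, -0.08] net [0.0007, 0.0001, -0.0015, -0.0] end [0. 0.] max 0.003
```

Emit:
step_arm --targets '[0,0,0,0,0,-0.6,1,0,0,0,0,0,-0.6,1,0,0,0,0,0,-0.6,1,0,0,0,0,0,-0.4,1]'

```text
clock: 9.85
tcp_pos: [0.4641, 0.2633, 0.12]
tcp_rot: [3.136, -0.0, 1.718]
wrist_force: [-0.2, -0.3, -6.8]
finger_gap: 0.236
gripper_force: 118.7
```

```bash
python3 track.py 2; python3 est2.py 10.05 4
```

```text
t 9.85 lean x -0.0131 y +0.0043 dz -0.4mm area 2683 2453
t 9.95 lean x -0.0128 y +0.0054 dz -1.0mm area 2683 2441
tcp [0.4641 0.2633 0.12  ] yaw 0.147 tool tilt(normal x,y) [-0.0057 -0.0002] F [-0.2 -0.3 -6.8] M [-0.1   0.78 -0.02] clk 9.85 grip 119
rate [0.0029 0.0107]
x par sag,th0,w0,k,fr,lag [0.0051 0.0171 0.0654 0.5446 0.0022 0.0056] cost 2.5 res [ 0.001  0.    -0.002 -0.003  0.001  0.001] NOW [-0.0121 -0.0004]
wx [0.26, -0.03, -0.09, -0.13] net [0.0044, 0.0039, 0.0023, 0.0] end [-0.  0.] max 0.012
y par sag,th0,w0,k,fr,lag [ 1.90e-03  3.00e-04 -2.43e-02  5.40e-01  2.20e-03  3.00e-02] cost 0.4 res [-0.001  0.001  0.001 -0.     0.    -0.001] NOW [0.0047 0.0017]
wy [0.07, 0.15, -0.13, 0.02] net [0.0007, -0.0019, 0.0003, -0.0] end [ 0. -0.] max 0.005
```

Heron is standing still. Planning the carry as four min-jerk segments with tilt feedforward, stopping to measure between them.

```bash
cat > seg.py <<'E'
from plan import *
import model as M;from model import sim
P=np.array([[0,1,0],[1,0,0],[0,0,-1.]])
def ori(yaw,fx,fy):return Ro.from_euler('z',yaw)*Ro.from_rotvec([-fy,fx,0])*Ro.from_matrix(P)
def seg(target,yaw1,n,level,bias0=(0,0),k=.54,p0=None,yaw0=None):
    """rows from now to target TCP and board yaw, min-jerk, tilt = ml*a/k; level = commanded tool tilt that levels the board"""
    p,R,s=now();ty=R.apply([0,1,0]);y0=np.arctan2(ty[1],ty[0]) if yaw0 is None else yaw0;p=p.copy() if p0 is None else np.array(p0)
    u=np.linspace(0,1,n+1);m=u**3*(10-15*u+6*u*u);tgt=np.array(target)
    pos=p+(tgt-p)*m[:,None];yaw=y0+(yaw1-y0)*m
    foot=pos+.124*np.c_[np.cos(yaw),np.sin(yaw),0*yaw]
    v=np.diff(foot,axis=0)/.125;a=np.zeros((n+1,3));a[1:-1]=np.diff(v,axis=0)/.125
    ab=np.c_[np.cos(yaw)*a[:,0]+np.sin(yaw)*a[:,1],-np.sin(yaw)*a[:,0]+np.cos(yaw)*a[:,1]]
    f=M.ml/k*ab;out=[];R=ori(y0,*level);q=p.copy()
    for i in range(1,n+1):
        sh=np.round(R.inv().apply(pos[i]-q)*100,2);w=np.round(np.degrees((R.inv()*ori(yaw[i],*(np.array(level)+f[i]))).as_rotvec()),2)
        q=q+R.apply(sh/100);R=R*Ro.from_rotvec(np.radians(w));out.append([*map(float,w+0.),*map(float,sh+0.)])
    show(out,1);print("peak acc",abs(ab).max(0).round(3),"tilt",abs(f).max(0).round(4),"end err mm",((q-tgt)*1000).round(2),"ang",(np.degrees((R.inv()*ori(yaw1,*level)).as_rotvec())).round(3))
E
python3 - <<'E'
from seg import *
T=np.array([.4497,-.2293,.122]);a=np.array([.4644,.2632,.1205]);
seg(a+(T-a)/4,.147-.1095/4,25,(-.0052,0))
E
```

```text
-0.03, 0.16, 0, -0.01, 0, 0, 1, -0.02, 0.12, 0.01, -0.04, -0.01, 0, 1, -0.01, 0.09, 0.01, -0.12, -0.02, 0, 1, -0.01, 0.05, 0.03, -0.21, -0.04, -0.01, 1, -0.01, 0.02, 0.04, -0.32, -0.05, 0, 1
0.01, 0, 0.06, -0.43, -0.08, -0.01, 1, 0, -0.03, 0.07, -0.54, -0.09, -0.01, 1, 0.01, -0.05, 0.08, -0.64, -0.11, -0.02, 1, 0.01, -0.06, 0.09, -0.73, -0.12, -0.01, 1, 0.01, -0.08, 0.11, -0.81, -0.14, -0.01, 1
0.01, -0.09, 0.11, -0.86, -0.14, -0.02, 1, 0.02, -0.09, 0.11, -0.9, -0.15, -0.01, 1, 0.01, -0.09, 0.12, -0.91, -0.15, -0.01, 1, 0.02, -0.09, 0.12, -0.9, -0.14, -0.01, 1, 0.01, -0.09, 0.11, -0.86, -0.14, -0.01, 1
0.01, -0.08, 0.1, -0.81, -0.12, -0.01, 1, 0.01, -0.06, 0.1, -0.74, -0.12, 0, 1, 0.01, -0.05, 0.08, -0.64, -0.09, -0.01, 1, 0, -0.03, 0.07, -0.54, -0.09, 0, 1, 0, 0, 0.05, -0.43, -0.06, 0, 1
0, 0.02, 0.05, -0.32, -0.05, 0, 1, -0.01, 0.05, 0.02, -0.21, -0.03, 0, 1, -0.01, 0.09, 0.02, -0.12, -0.02, 0, 1, -0.02, 0.12, 0.01, -0.05, 0, -0.01, 1, -0.02, 0.16, 0, -0.01, 0, 0, 1
peak acc [0.012 0.073] tilt [0.0013 0.0078] end err mm [ 0.05 -0.04  0.05] ang [ 0.     0.002 -0.003]
```

Emit:
step_arm --targets '[-0.03,0.16,0,-0.01,0,0,1,-0.02,0.12,0.01,-0.04,-0.01,0,1,-0.01,0.09,0.01,-0.12,-0.02,0,1,-0.01,0.05,0.03,-0.21,-0.04,-0.01,1,-0.01,0.02,0.04,-0.32,-0.05,0,1]'

```text
clock: 10.68
tcp_pos: [0.4638, 0.2558, 0.1196]
tcp_rot: [3.135, -0.008, 1.716]
wrist_force: [0.0, -0.5, -6.1]
finger_gap: 0.238
gripper_force: 118.3
```

Emit:
step_arm --targets '[0.01,0,0.06,-0.43,-0.08,-0.01,1,0,-0.03,0.07,-0.54,-0.09,-0.01,1,0.01,-0.05,0.08,-0.64,-0.11,-0.02,1,0.01,-0.06,0.09,-0.73,-0.12,-0.01,1,0.01,-0.08,0.11,-0.81,-0.14,-0.01,1]'

```text
clock: 11.3
tcp_pos: [0.463, 0.2235, 0.1199]
tcp_rot: [3.136, -0.004, 1.709]
wrist_force: [-0.2, -0.1, -6.7]
finger_gap: 0.236
gripper_force: 118.3
```

Emit:
step_arm --targets '[0.01,-0.09,0.11,-0.86,-0.14,-0.02,1,0.02,-0.09,0.11,-0.9,-0.15,-0.01,1,0.01,-0.09,0.12,-0.91,-0.15,-0.01,1,0.02,-0.09,0.12,-0.9,-0.14,-0.01,1,0.01,-0.09,0.11,-0.86,-0.14,-0.01,1]'

```text
clock: 11.92
tcp_pos: [0.4617, 0.1786, 0.1204]
tcp_rot: [3.137, 0.004, 1.699]
wrist_force: [0.0, 0.4, -6.8]
finger_gap: 0.238
gripper_force: 118.4
```

Emit:
step_arm --targets '[0.01,-0.08,0.1,-0.81,-0.12,-0.01,1,0.01,-0.06,0.1,-0.74,-0.12,0,1,0.01,-0.05,0.08,-0.64,-0.09,-0.01,1,0,-0.03,0.07,-0.54,-0.09,0,1,0,0,0.05,-0.43,-0.06,0,1]'

```text
clock: 12.55
tcp_pos: [0.4609, 0.147, 0.1208]
tcp_rot: [3.137, 0.008, 1.692]
wrist_force: [-0.1, -0.2, -6.3]
finger_gap: 0.24
gripper_force: 118.4
```

Emit:
step_arm --targets '[0,0.02,0.05,-0.32,-0.05,0,1,-0.01,0.05,0.02,-0.21,-0.03,0,1,-0.01,0.09,0.02,-0.12,-0.02,0,1,-0.02,0.12,0.01,-0.05,0,-0.01,1,-0.02,0.16,0,-0.01,0,0,1]'

```text
clock: 13.18
tcp_pos: [0.4608, 0.1402, 0.121]
tcp_rot: [3.136, -0.0, 1.691]
wrist_force: [0.0, 0.1, -6.3]
finger_gap: 0.239
gripper_force: 118.4
```

```bash
python3 track.py 2
```

```text
t 13.18 lean x -0.0178 y -0.0010 dz +2.2mm area 2605 1703
t 13.28 lean x -0.0180 y +0.0000 dz +2.3mm area 2615 1703
tcp [0.4608 0.1402 0.121 ] yaw 0.1197 tool tilt(normal x,y) [-0.0054 -0.0002] F [ 0.   0.1 -6.3] M [-0.09  0.76  0.04] clk 13.18 grip 118
rate [-0.0019  0.0102]
```

Feedforward works perfectly. Two more segments.

```bash
python3 - <<'E'
from seg import *
T=np.array([.4497,-.2293,.122]);a=np.array([.4608,.1402,.121]);
seg(a+(T-a)/2,(.1197+.0375)/2,30,(-.0052,0))
E
```

```text
-0.02, 0.14, 0, -0.01, 0, 0, 1, -0.02, 0.12, 0.01, -0.04, -0.01, 0, 1, -0.01, 0.09, 0.01, -0.11, -0.01, 0, 1, -0.01, 0.06, 0.03, -0.19, -0.03, 0, 1, -0.01, 0.04, 0.03, -0.3, -0.05, -0.01, 1
0, 0.02, 0.06, -0.41, -0.06, 0, 1, 0, -0.01, 0.07, -0.52, -0.08, -0.01, 1, 0, -0.02, 0.08, -0.65, -0.09, -0.01, 1, 0.01, -0.03, 0.1, -0.75, -0.11, 0, 1, 0.01, -0.05, 0.11, -0.86, -0.12, -0.01, 1
0, -0.06, 0.12, -0.94, -0.14, -0.01, 1, 0.01, -0.07, 0.13, -1.03, -0.14, -0.01, 1, 0.01, -0.08, 0.14, -1.08, -0.15, -0.01, 1, 0.01, -0.08, 0.14, -1.12, -0.15, -0.01, 1, 0.01, -0.08, 0.15, -1.14, -0.15, -0.01, 1
0.01, -0.08, 0.14, -1.14, -0.15, 0, 1, 0.01, -0.08, 0.15, -1.12, -0.14, 0, 1, 0.01, -0.07, 0.14, -1.09, -0.14, 0, 1, 0.01, -0.07, 0.13, -1.02, -0.12, 0, 1, 0.01, -0.06, 0.12, -0.95, -0.12, 0, 1
0, -0.05, 0.11, -0.86, -0.1, 0, 1, 0.01, -0.04, 0.1, -0.75, -0.09, 0, 1, 0, -0.02, 0.08, -0.65, -0.07, 0.01, 1, 0, 0, 0.07, -0.53, -0.06, 0, 1, 0, 0.02, 0.05, -0.41, -0.04, 0, 1
-0.01, 0.03, 0.04, -0.3, -0.04, 0, 1, 0, 0.07, 0.02, -0.19, -0.02, 0, 1, -0.01, 0.09, 0.02, -0.11, -0.01, 0, 1, -0.01, 0.11, 0, -0.05, -0.01, 0, 1, -0.02, 0.15, 0.01, 0, 0, 0, 1
peak acc [0.011 0.077] tilt [0.0012 0.0082] end err mm [-0.04  0.02  0.03] ang [-0.    -0.002 -0.005]
```

Emit:
step_arm --targets '[-0.02,0.14,0,-0.01,0,0,1,-0.02,0.12,0.01,-0.04,-0.01,0,1,-0.01,0.09,0.01,-0.11,-0.01,0,1,-0.01,0.06,0.03,-0.19,-0.03,0,1,-0.01,0.04,0.03,-0.3,-0.05,-0.01,1]'

```text
clock: 14.0
tcp_pos: [0.4606, 0.1334, 0.121]
tcp_rot: [3.135, -0.008, 1.689]
wrist_force: [-0.1, 0.0, -7.3]
finger_gap: 0.243
gripper_force: 118.4
```

Emit:
step_arm --targets '[0,0.02,0.06,-0.41,-0.06,0,1,0,-0.01,0.07,-0.52,-0.08,-0.01,1,0,-0.02,0.08,-0.65,-0.09,-0.01,1,0.01,-0.03,0.1,-0.75,-0.11,0,1,0.01,-0.05,0.11,-0.86,-0.12,-0.01,1]'

```text
clock: 14.62
tcp_pos: [0.4596, 0.1007, 0.121]
tcp_rot: [3.136, -0.006, 1.682]
wrist_force: [1.5, -0.8, -6.2]
finger_gap: 0.241
gripper_force: 118.4
```

Emit:
step_arm --targets '[0,-0.06,0.12,-0.94,-0.14,-0.01,1,0.01,-0.07,0.13,-1.03,-0.14,-0.01,1,0.01,-0.08,0.14,-1.08,-0.15,-0.01,1,0.01,-0.08,0.14,-1.12,-0.15,-0.01,1,0.01,-0.08,0.15,-1.14,-0.15,-0.01,1]'

```text
clock: 15.25
tcp_pos: [0.458, 0.0469, 0.1213]
tcp_rot: [3.136, 0.0, 1.67]
wrist_force: [0.3, 0.0, -7.9]
finger_gap: 0.238
gripper_force: 118.4
```

Emit:
step_arm --targets '[0.01,-0.08,0.14,-1.14,-0.15,0,1,0.01,-0.08,0.15,-1.12,-0.14,0,1,0.01,-0.07,0.14,-1.09,-0.14,0,1,0.01,-0.07,0.13,-1.02,-0.12,0,1,0.01,-0.06,0.12,-0.95,-0.12,0,1]'

```text
clock: 15.88
tcp_pos: [0.4564, -0.0065, 0.1214]
tcp_rot: [3.137, 0.006, 1.658]
wrist_force: [0.4, 0.2, -6.9]
finger_gap: 0.235
gripper_force: 118.4
```

Emit:
step_arm --targets '[0,-0.05,0.11,-0.86,-0.1,0,1,0.01,-0.04,0.1,-0.75,-0.09,0,1,0,-0.02,0.08,-0.65,-0.07,0.01,1,0,0,0.07,-0.53,-0.06,0,1,0,0.02,0.05,-0.41,-0.04,0,1]'

```text
clock: 16.5
tcp_pos: [0.4555, -0.0383, 0.1215]
tcp_rot: [3.137, 0.008, 1.651]
wrist_force: [-0.2, 0.8, -6.8]
finger_gap: 0.24
gripper_force: 118.5
```

Emit:
step_arm --targets '[-0.01,0.03,0.04,-0.3,-0.04,0,1,0,0.07,0.02,-0.19,-0.02,0,1,-0.01,0.09,0.02,-0.11,-0.01,0,1,-0.01,0.11,0,-0.05,-0.01,0,1,-0.02,0.15,0.01,0,0,0,1]'

```text
clock: 17.12
tcp_pos: [0.4552, -0.0445, 0.1216]
tcp_rot: [3.136, -0.0, 1.649]
wrist_force: [0.5, 0.6, -5.9]
finger_gap: 0.237
gripper_force: 118.5
```

```bash
python3 track.py 2; python3 - <<'E'
from seg import *
T=np.array([.4497,-.2293,.122])
seg(T,.0375,30,(-.0052,0))
E
```

```text
t 17.12 lean x -0.0214 y +0.0031 dz +3.6mm area 2619 1090
t 17.23 lean x -0.0214 y -0.0006 dz +3.2mm area 2636 1091
tcp [ 0.4552 -0.0445  0.1216] yaw 0.0786 tool tilt(normal x,y) [-0.0053 -0.0002] F [ 0.5  0.6 -5.9] M [-0.1   0.79  0.04] clk 17.12 grip 118
rate [ 0.0004 -0.0368]
-0.02, 0.14, 0, -0.01, 0, 0, 1, -0.01, 0.12, 0.01, -0.04, -0.01, 0, 1, -0.01, 0.09, 0.01, -0.11, -0.01, 0, 1, 0, 0.06, 0.03, -0.19, -0.02, 0, 1, -0.01, 0.04, 0.03, -0.3, -0.03, -0.01, 1
0, 0.02, 0.06, -0.41, -0.04, 0, 1, 0, -0.01, 0.06, -0.53, -0.06, -0.01, 1, 0, -0.02, 0.09, -0.65, -0.07, 0, 1, 0.01, -0.03, 0.09, -0.76, -0.08, -0.01, 1, 0, -0.05, 0.11, -0.86, -0.09, -0.01, 1
0.01, -0.06, 0.13, -0.95, -0.09, -0.01, 1, 0, -0.07, 0.13, -1.03, -0.1, -0.01, 1, 0.01, -0.07, 0.13, -1.08, -0.11, -0.01, 1, 0.01, -0.08, 0.15, -1.13, -0.1, 0, 1, 0, -0.09, 0.14, -1.15, -0.1, -0.01, 1
0.01, -0.08, 0.15, -1.14, -0.11, 0, 1, 0.01, -0.08, 0.14, -1.13, -0.09, 0, 1, 0, -0.07, 0.14, -1.09, -0.09, 0, 1, 0.01, -0.07, 0.13, -1.03, -0.09, 0, 1, 0, -0.06, 0.12, -0.95, -0.07, 0, 1
0.01, -0.05, 0.11, -0.86, -0.07, 0, 1, 0, -0.04, 0.1, -0.76, -0.05, 0.01, 1, 0, -0.02, 0.08, -0.65, -0.05, 0, 1, 0, 0, 0.07, -0.53, -0.04, 0, 1, 0, 0.01, 0.05, -0.42, -0.03, 0, 1
0, 0.04, 0.04, -0.3, -0.02, 0.01, 1, -0.01, 0.07, 0.03, -0.19, -0.01, 0, 1, 0, 0.08, 0.01, -0.11, -0.01, 0, 1, -0.01, 0.12, 0.01, -0.04, 0, 0, 1, -0.01, 0.15, 0, -0.01, 0, 0, 1
peak acc [0.008 0.077] tilt [0.0008 0.0082] end err mm [ 0.02  0.   -0.02] ang [ 0.    -0.002 -0.002]
```

Emit:
step_arm --targets '[-0.02,0.14,0,-0.01,0,0,1,-0.01,0.12,0.01,-0.04,-0.01,0,1,-0.01,0.09,0.01,-0.11,-0.01,0,1,0,0.06,0.03,-0.19,-0.02,0,1,-0.01,0.04,0.03,-0.3,-0.03,-0.01,1]'

```text
clock: 17.95
tcp_pos: [0.455, -0.0513, 0.1216]
tcp_rot: [3.136, -0.008, 1.648]
wrist_force: [0.1, 0.0, -6.6]
finger_gap: 0.238
gripper_force: 118.4
```

Emit:
step_arm --targets '[0,0.02,0.06,-0.41,-0.04,0,1,0,-0.01,0.06,-0.53,-0.06,-0.01,1,0,-0.02,0.09,-0.65,-0.07,0,1,0.01,-0.03,0.09,-0.76,-0.08,-0.01,1,0,-0.05,0.11,-0.86,-0.09,-0.01,1]'

```text
clock: 18.58
tcp_pos: [0.454, -0.084, 0.1216]
tcp_rot: [3.136, -0.006, 1.64]
wrist_force: [-0.3, 0.5, -6.6]
finger_gap: 0.237
gripper_force: 118.4
```

Emit:
step_arm --targets '[0.01,-0.06,0.13,-0.95,-0.09,-0.01,1,0,-0.07,0.13,-1.03,-0.1,-0.01,1,0.01,-0.07,0.13,-1.08,-0.11,-0.01,1,0.01,-0.08,0.15,-1.13,-0.1,0,1,0,-0.09,0.14,-1.15,-0.1,-0.01,1]'

```text
clock: 19.2
tcp_pos: [0.4524, -0.1378, 0.1218]
tcp_rot: [3.136, 0.0, 1.629]
wrist_force: [0.5, -0.6, -7.1]
finger_gap: 0.238
gripper_force: 118.4
```

Emit:
step_arm --targets '[0.01,-0.08,0.15,-1.14,-0.11,0,1,0.01,-0.08,0.14,-1.13,-0.09,0,1,0,-0.07,0.14,-1.09,-0.09,0,1,0.01,-0.07,0.13,-1.03,-0.09,0,1,0,-0.06,0.12,-0.95,-0.07,0,1]'

```text
clock: 19.82
tcp_pos: [0.4508, -0.1912, 0.1219]
tcp_rot: [3.137, 0.006, 1.617]
wrist_force: [-0.1, 0.4, -7.3]
finger_gap: 0.238
gripper_force: 118.4
```

Emit:
step_arm --targets '[0.01,-0.05,0.11,-0.86,-0.07,0,1,0,-0.04,0.1,-0.76,-0.05,0.01,1,0,-0.02,0.08,-0.65,-0.05,0,1,0,0,0.07,-0.53,-0.04,0,1,0,0.01,0.05,-0.42,-0.03,0,1]'

```text
clock: 20.45
tcp_pos: [0.4498, -0.2231, 0.122]
tcp_rot: [3.137, 0.008, 1.61]
wrist_force: [0.4, -0.2, -6.3]
finger_gap: 0.241
gripper_force: 118.5
```

Emit:
step_arm --targets '[0,0.04,0.04,-0.3,-0.02,0.01,1,-0.01,0.07,0.03,-0.19,-0.01,0,1,0,0.08,0.01,-0.11,-0.01,0,1,-0.01,0.12,0.01,-0.04,0,0,1,-0.01,0.15,0,-0.01,0,0,1]'

```text
clock: 21.08
tcp_pos: [0.4497, -0.2293, 0.122]
tcp_rot: [3.136, -0.0, 1.608]
wrist_force: [-0.1, -0.2, -6.1]
finger_gap: 0.241
gripper_force: 118.5
```

```bash
python3 track.py 2; python3 - <<'E'
from fit import *
t=manip.grab_frame("top")[:,:,::-1];s=manip.grab_frame("side")[:,:,::-1]
cv2.imwrite('pics/top5.png',t);cv2.imwrite('pics/side5.png',s)
a=cv2.resize(t[160:310,290:450],None,fx=3,fy=3,interpolation=cv2.INTER_CUBIC)
b=cv2.resize(s[100:250,220:380],None,fx=2,fy=2,interpolation=cv2.INTER_CUBIC)
o=np.zeros((450,800,3),np.uint8);o[:,:480]=a;o[:300,480:]=b;cv2.imwrite('pics/c5.png',o)
E
```

```text
t 21.07 lean x -0.0285 y -0.0080 dz +3.9mm area 2569 734
t 21.18 lean x -0.0288 y -0.0122 dz +3.5mm area 2565 734
tcp [ 0.4497 -0.2293  0.122 ] yaw 0.0376 tool tilt(normal x,y) [-0.0053 -0.0003] F [-0.1 -0.2 -6.1] M [-0.02  0.79 -0.01] clk 21.07 grip 118
rate [-0.0025 -0.0422]
```

View pics/c5.png

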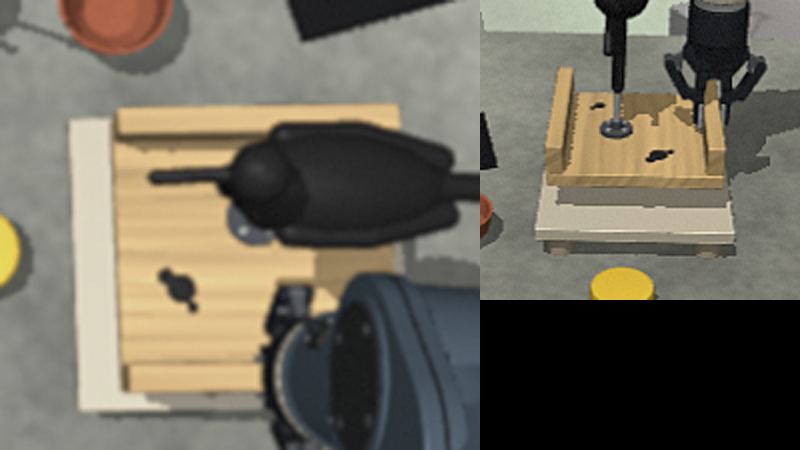

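The heron stands upright over the stand: foot at about (616,128), leg vertical in the side crop, body in the top crop over the deck as predicted. Checking the true lean with the wrist camera, which moves with the board.

```bash
python3 - <<'E'
from lean import *
w=manip.grab_frame("wrist")[:,:,::-1];cv2.imwrite('pics/wrist5.png',w)
b=cv2.imread('pics/wrist_base.png')
for n,im in(("base",b),("now",w)):
    print(n)
    for v in range(205,380,5): print(v,''.join('#' if x<45 else '+' if x<75 else '-' if x<110 else '.' for x in im[v,460:560].max(1)))
x0,y0,x1,y1=465,205,550,300
g=lambda im:np.float32(cv2.cvtColor(im,cv2.COLOR_BGR2GRAY))
(x0,y0,x1,y1)=(370,85,470,170)
print(cv2.phaseCorrelate(g(b)[y0:y1,x0:x1],g(w)[y0:y1,x0:x1],cv2.createHanningWindow((x1-x0,y1-y0),cv2.CV_32F)))
E
python3 track.py 1
```

```text
base
205 ....................................................................................................
210 ....................................................................................................
215 ....................................................................................................
220 ....................................................................................................
225 ............................................-+++##########++++++++++++++--..........................
230 ...................................+##########++++---------------------------------.................
235 ............................-+########+++-------------------------------------------------..........
240 .......................+#########++----------------------------------------------------------.......
245 ...................-########++--------+++-.........-------------------------+++-..........-----.....
250 ................+#######++--------+++++-...........-----------------------++++-..........--------...
255 .............-+#######+------------------
[... 5839 characters left out ...]
360 #################+-..............................-+###################+-............................
365 #########################-......................+###################+...............................
370 ################################+-.................-+######+++-.....................................
375 ########################################+-..........................................................
((-0.5334937914311411, -0.32958175914635746), 0.944381969028049)
t 21.43 lean x -0.0285 y -0.0113 dz +3.6mm area 2571 734
tcp [ 0.4497 -0.2293  0.122 ] yaw 0.0375 tool tilt(normal x,y) [-0.0052 -0.0001] F [ 0.1  0.4 -7.5] M [0.02 0.8  0.04] clk 21.43 grip 118
rate [0.001  0.0034]
```

Relative to the board, the leg and foot moved ≤1 px: heron upright and still. Holding a bit longer, then descending to just above the shelf.

Emit:
step_arm --targets '[0,0,0,0,0,0,1,0,0,0,0,0,0,1,0,0,0,0,0,0,1,0,0,0,0,0,0,1,0,0,0,0,0,0,1]'

```text
clock: 22.15
tcp_pos: [0.4497, -0.2294, 0.122]
tcp_rot: [3.136, -0.0, 1.608]
wrist_force: [0.1, -1.1, -7.2]
finger_gap: 0.235
gripper_force: 118.5
```

```bash
python3 track.py 1
```

```text
t 22.15 lean x -0.0285 y -0.0121 dz +3.5mm area 2564 734
tcp [ 0.4497 -0.2294  0.122 ] yaw 0.0375 tool tilt(normal x,y) [-0.0052 -0.    ] F [ 0.1 -1.1 -7.2] M [-0.03  0.76 -0.07] clk 22.15 grip 118
rate [ 0.0001 -0.001 ]
```

Emit:
step_arm --targets '[0,0,0,0,0,0.1,1,0,0,0,0,0,0.2,1,0,0,0,0,0,0.3,1,0,0,0,0,0,0.4,1,0,0,0,0,0,0.4,1]'

```text
clock: 22.88
tcp_pos: [0.4497, -0.2293, 0.1076]
tcp_rot: [3.137, -0.0, 1.608]
wrist_force: [0.4, -0.2, -6.7]
finger_gap: 0.239
gripper_force: 118.5
```

Emit:
step_arm --targets '[0,0,0,0,0,0.4,1,0,0,0,0,0,0.4,1,0,0,0,0,0,0.4,1,0,0,0,0,0,0.4,1,0,0,0,0,0,0.3,1]'

```text
clock: 23.5
tcp_pos: [0.4499, -0.2293, 0.0887]
tcp_rot: [3.136, -0.0, 1.608]
wrist_force: [-0.2, -0.1, -8.6]
finger_gap: 0.243
gripper_force: 118.4
```

Emit:
step_arm --targets '[0,0,0,0,0,0.3,1,0,0,0,0,0,0.2,1,0,0,0,0,0,0.2,1,0,0,0,0,0,0.1,1,0,0,0,0,0,0,1]'

```text
clock: 24.12
tcp_pos: [0.4499, -0.2293, 0.0809]
tcp_rot: [3.136, -0.0, 1.608]
wrist_force: [0.5, -0.4, -6.7]
finger_gap: 0.24
gripper_force: 118.3
```

```bash
python3 track.py 2; python3 - <<'E'
from fit import *
t=manip.grab_frame("top")[:,:,::-1];s=manip.grab_frame("side")[:,:,::-1]
cv2.imwrite('pics/top6.png',t);cv2.imwrite('pics/side6.png',s)
# predicted board and stand outline edges against the picture
L=[(-110,-110,58),(-110,110,58),(110,110,58),(110,-110,58),(-110,-110,0),(-110,110,0),(110,110,0),(110,-110,0)]
Q=[(-125,-140,50),(-125,140,50),(125,140,50),(125,-140,50)]
a=cv2.resize(t[180:310,300:440],None,fx=3,fy=3,interpolation=cv2.INTER_CUBIC);b=cv2.resize(s[130:250,230:370],None,fx=2.7,fy=2.7,interpolation=cv2.INTER_CUBIC)
st=manip.get_state();h=st['tcp_pos'][2]-.0263;y=st['tcp_rot'][2]-np.pi/2;c=[st['tcp_pos'][0]+.099*np.cos(y),st['tcp_pos'][1]+.099*np.sin(y)+.0007,y]
def dr(im,C,o,k):
    for q,Z,dz in((c,L[:4],h*1000),(c,L[4:],h*1000),([.5486,-.2249,.0375],Q,0)):
        p=(C.proj(pose(q,np.array(Z)+[0,0,dz]))-o+.5)*k-.5;cv2.polylines(im,[np.int32(p*16)],True,(0,0,255),1,cv2.LINE_AA,4)
dr(a,T,np.array([300,180]),3);dr(b,S,np.array([230,130]),2.7)
o=np.zeros((390,800,3),np.uint8);o[:,:420]=a;o[:324,422:800]=b[:,:378];cv2.imwrite('pics/c6.png',o)
E
```

```text
t 24.12 lean x -0.0257 y -0.0159 dz +1.7mm area 2290 705
t 24.23 lean x -0.0257 y -0.0162 dz +1.7mm area 2285 705
tcp [ 0.4499 -0.2293  0.0809] yaw 0.0375 tool tilt(normal x,y) [-0.0052 -0.0001] F [ 0.5 -0.4 -6.7] M [-0.02  0.74  0.05] clk 24.12 grip 118
rate [-0.0003 -0.0032]
```

View pics/c6.png

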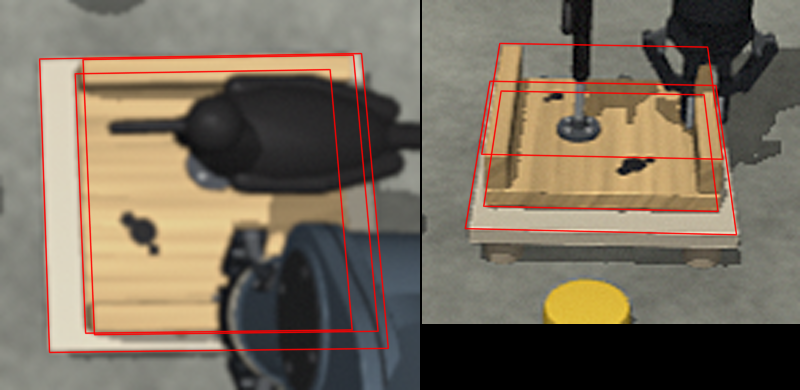

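The overlay agrees within 1–2 px (board maybe ~2 mm toward +y). Correcting that while creeping down to contact.

Emit:
step_arm --targets '[0,0,0,-0.03,0,0.06,1,0,0,0,-0.05,0,0.08,1,0,0,0,-0.05,0,0.08,1,0,0,0,-0.05,0,0.06,1,0,0,0,-0.02,0,0.06,1]'

```text
clock: 25.05
tcp_pos: [0.45, -0.2314, 0.0775]
tcp_rot: [3.136, -0.0, 1.608]
wrist_force: [-0.3, -0.1, -6.6]
finger_gap: 0.241
gripper_force: 118.3
```

Emit:
step_arm --targets '[0,0,0,0,0,0.03,1,0,0,0,0,0,0.03,1]'

```text
clock: 25.3
tcp_pos: [0.45, -0.2313, 0.077]
tcp_rot: [3.136, -0.0, 1.608]
wrist_force: [-0.7, -0.3, -6.9]
finger_gap: 0.242
gripper_force: 118.3
```

```bash
python3 track.py 1
```

```text
t 25.30 lean x -0.0263 y -0.0140 dz +1.5mm area 2289 695
tcp [ 0.45   -0.2313  0.077 ] yaw 0.0375 tool tilt(normal x,y) [-0.0053 -0.0001] F [-0.7 -0.3 -6.9] M [-0.05  0.76  0.05] clk 25.3 grip 118
rate [-0.0006  0.0021]
```

Emit:
step_arm --targets '[0,0,0,0,0,0.03,1,0,0,0,0,0,0.03,1,0,0,0,0,0,0,1]'

```text
clock: 25.78
tcp_pos: [0.45, -0.2313, 0.0764]
tcp_rot: [3.136, -0.0, 1.608]
wrist_force: [-1.0, 0.3, -6.9]
finger_gap: 0.238
gripper_force: 118.8
```

```bash
python3 track.py 1
```

```text
t 25.77 lean x -0.0260 y -0.0133 dz +1.7mm area 2283 689
tcp [ 0.45   -0.2313  0.0764] yaw 0.0375 tool tilt(normal x,y) [-0.0053 -0.0001] F [-1.   0.3 -6.9] M [-0.06  0.77 -0.02] clk 25.77 grip 119
rate [0.0007 0.0014]
```

Emit:
step_arm --targets '[0,0,0,0,0,0.03,1,0,0,0,0,0,0.02,1,0,0,0,0,0,0,1]'

```text
clock: 26.25
tcp_pos: [0.45, -0.2313, 0.0763]
tcp_rot: [3.136, 0.0, 1.608]
wrist_force: [-3.2, 1.1, 5.8]
finger_gap: 0.241
gripper_force: 120.0
```

```bash
python3 track.py 1
```

```text
t 26.25 lean x -0.0262 y -0.0132 dz +1.7mm area 2279 689
tcp [ 0.45   -0.2313  0.0763] yaw 0.0375 tool tilt(normal x,y) [-0.0055  0.0004] F [-3.2  1.1  5.8] M [ 0.28  1.38 -0.01] clk 26.25 grip 120
rate [-0.0005  0.0002]
```

Emit:
step_arm --targets '[0.1,0,0,0,0,-0.01,1,0.1,0,0,0,0,-0.01,1,0,0,0,0,0,0,1]'

```text
clock: 26.72
tcp_pos: [0.4499, -0.2313, 0.0763]
tcp_rot: [3.14, 0.0, 1.608]
wrist_force: [-3.5, 0.6, 6.1]
finger_gap: 0.235
gripper_force: 120.6
```

```bash
python3 track.py 1
```

```text
t 26.73 lean x -0.0257 y -0.0133 dz +2.1mm area 2282 689
tcp [ 0.4499 -0.2313  0.0763] yaw 0.0374 tool tilt(normal x,y) [-0.0018  0.0001] F [-3.5  0.6  6.1] M [ 0.24  1.23 -0.01] clk 26.73 grip 121
rate [ 0.0012 -0.0001]
```

Emit:
step_arm --targets '[0.1,0,0,0,0,0,1,0,0,0,0,0,0,1]' --newtons 70

```text
clock: 27.08
tcp_pos: [0.45, -0.2313, 0.0763]
tcp_rot: [3.142, 0.0, 1.608]
wrist_force: [-4.9, 1.2, 6.0]
finger_gap: 0.237
gripper_force: 120.6
```

Emit:
step_arm --targets '[0,0,0,0,0,0,1,0,0,0,0,0,0,1]' --newtons 35

```text
clock: 27.32
tcp_pos: [0.4499, -0.2313, 0.0763]
tcp_rot: [3.142, 0.0, 1.608]
wrist_force: [-5.0, 1.7, 6.2]
finger_gap: 0.239
gripper_force: 120.6
```

Emit:
step_arm --targets '[0,0,0,0,0,0,1,0,0,0,0,0,0,1]' --newtons 20

```text
clock: 27.58
tcp_pos: [0.4499, -0.2314, 0.0763]
tcp_rot: [3.142, 0.0, 1.608]
wrist_force: [-5.2, 2.0, 6.4]
finger_gap: 0.241
gripper_force: 120.6
```

```bash
python3 track.py 1
```

```text
t 27.57 lean x -0.0256 y -0.0129 dz +2.4mm area 2280 689
tcp [ 0.4499 -0.2314  0.0763] yaw 0.0373 tool tilt(normal x,y) [-0.      0.0002] F [-5.2  2.   6.4] M [0.3  1.09 0.04] clk 27.57 grip 121
rate [0.0001 0.0004]
```

Emit:
step_arm --targets '[0,0,0,0,-0.01,-0.01,1,0,0,0,0.01,-0.01,-0.01,1,0,0,0,0,0,0,1]'

```text
clock: 28.05
tcp_pos: [0.4499, -0.2313, 0.0763]
tcp_rot: [3.141, 0.0, 1.608]
wrist_force: [-2.8, 0.7, 3.8]
finger_gap: 0.239
gripper_force: 120.0
```

```bash
python3 track.py 1
```

```text
t 28.05 lean x -0.0258 y -0.0132 dz +2.3mm area 2279 689
tcp [ 0.4499 -0.2313  0.0763] yaw 0.0374 tool tilt(normal x,y) [-0.0003  0.0001] F [-2.8  0.7  3.8] M [ 0.12  0.8  -0.01] clk 28.05 grip 120
rate [-0.0003 -0.0007]
```

Forces are relieving. One more small step, then open slowly.

Emit:
step_arm --targets '[0,0,0,0,-0.02,-0.02,1,0,0,0,0,0,0,0.8,0,0,0,0,0,0,0.77,0,0,0,0,0,0,0.76,0,0,0,0,0,0,0.75]'

```text
clock: 28.78
tcp_pos: [0.4499, -0.2312, 0.0764]
tcp_rot: [3.141, -0.0, 1.608]
wrist_force: [1.3, -0.3, -5.2]
finger_gap: 0.251
gripper_force: 36.6
```

Emit:
step_arm --targets '[0,0,0,0,0,0,0.74,0,0,0,0,0,0,0.73,0,0,0,0,0,0,0.72,0,0,0,0,0,0,0.7,0,0,0,0,0,0,0.68]'

```text
clock: 29.4
tcp_pos: [0.4496, -0.2313, 0.0765]
tcp_rot: [3.141, -0.0, 1.608]
wrist_force: [-0.5, -0.7, 0.3]
finger_gap: 0.322
gripper_force: 0.0
```

```bash
python3 track.py 1; python3 -c "
from workcell import manip;print(manip.get_state()['finger_gap'])"
```

```text
t 29.40 lean x -0.0242 y -0.0137 dz +2.2mm area 2282 689
tcp [ 0.4496 -0.2313  0.0765] yaw 0.0375 tool tilt(normal x,y) [-0.0001 -0.    ] F [-0.5 -0.7  0.3] M [ 0.01  0.03 -0.04] clk 29.4 grip 0
rate [ 0.0011 -0.0004]
0.31978041642856947
```

Emit:
step_arm --targets '[0,0,0,0,0,0,0.6,0,0,0,0,0,0,0.5,0,0,0,0,0,0,0.5,0,0,0,0,0,-0.5,0.5,0,0,0,0,0,-1,0.5]'

```text
clock: 30.12
tcp_pos: [0.4494, -0.2311, 0.0918]
tcp_rot: [-3.141, -0.0, 1.608]
wrist_force: [-0.4, 0.5, 0.2]
finger_gap: 0.498
gripper_force: 0.0
```

Emit:
step_arm --targets '[0,0,0,0,0,-2,0.5,0,0,0,0,0,-2.5,0.5,0,0,0,0,0,-3,0.5,0,0,0,0,0,-3,0.5,0,0,0,0,0,-2,0.5]'

```text
clock: 30.75
tcp_pos: [0.4499, -0.2312, 0.2187]
tcp_rot: [3.14, 0.001, 1.608]
wrist_force: [-0.2, 0.4, 0.2]
finger_gap: 0.502
gripper_force: 0.0
```

Emit:
step_arm --targets '[0,0,0,0,-1,-1,0.5,0,0,0,0,-1.5,0,0.5,0,0,0,0,-1,0,0.5,0,0,0,0,0,0,0.5,0,0,0,0,0,0,0.5]'

```text
clock: 31.38
tcp_pos: [0.4147, -0.2326, 0.2262]
tcp_rot: [-3.141, -0.0, 1.608]
wrist_force: [0.3, -0.0, -0.2]
finger_gap: 0.5
gripper_force: 0.0
```

```bash
python3 - <<'E'
from snap import *
p,R,s=now();print(p,s['wrist_force'],s['clock'],s['finger_gap'])
c0=np.array([.45,-.2313,.0763])+Ro.from_euler('z',.0375).apply(np.array([.124,0,-.002])+G['up'])
for i in range(3):
    r,t,sd=snap(c0);print(((r[0]-c0)[:2]/.193).round(4),r[1:3])
a=cv2.resize(t[180:310,300:440],None,fx=3,fy=3,interpolation=cv2.INTER_CUBIC);b=cv2.resize(sd[100:250,230:370],None,fx=2.6,fy=2.6,interpolation=cv2.INTER_CUBIC)
o=np.zeros((390,800,3),np.uint8);o[:,:420]=a;o[:,422:422+364]=b[:390];cv2.imwrite('pics/c7.png',o)
E
```

```text
[ 0.41468923 -0.23255159  0.22619786] [ 0.29012552 -0.01911834 -0.17145172] 31.375 0.5000905617110368
[-0.0256 -0.011 ] (2284, 689)
[-0.0255 -0.0113] (2286, 689)
[-0.0257 -0.011 ] (2285, 689)
```

View pics/c7.png

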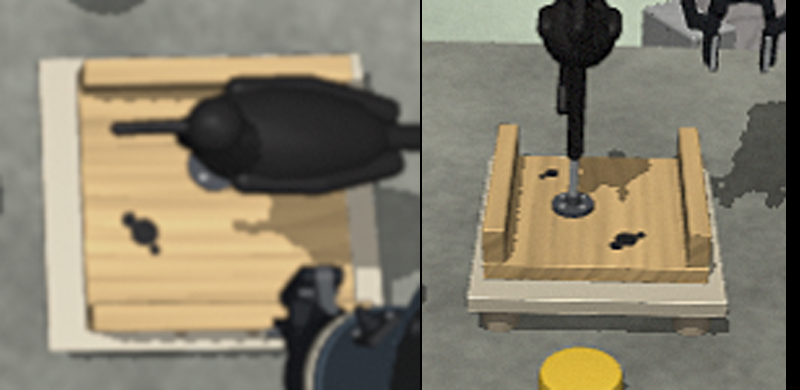

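The board sits centred and square on the shelf, with the heron upright and still and the gripper well clear of it.

```bash
python3 -c "
from workcell import manip;print(manip.sign_off())"
```

```text
the job is handed in; nothing more can be done
None
```

The job is handed in at about 32 s: the board is on the kiln-shelf stand, centred and square as far as the pictures show, released, with the heron standing upright and still and the arm clear. It wobbled up to an estimated 0.07 rad just after lift-off, well short of the 0.25 rad kink limit.

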